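# Hang the lift-off door on the valve box

## Robot

A 6-joint arm with a two-finger parallel gripper is mounted at the origin on the work surface. World frame = base frame: x ahead of the robot, y to its left, z up, the work surface at z = 0. Lengths are in mm, angles in rad, forces in N, time in s.
With the tool pointing down it reaches from about 275 to 750 mm from the base axis. Payload 10.2 kg.
Tool frame: the origin (TCP) lies on the centre line of the jaws, within the pads' length; the fingertips stand 8 mm ahead of it and the grasp point (between the pads) lies 11 mm behind it; x points along the fingers, y is the direction in which the jaws open and shut, and the axes are right-handed (so a half turn about x gives the same grasp; the last joint's range is limited). The gripper opens to 85 mm and grips with 20 to 120 N. Pads are 22 mm wide; open, the fingers measure 114 mm over their backs; the gripper's body (76 mm by 85 mm) begins 54 mm behind the grasp point. The pads swing forward as they close: fully open they stand 13 mm farther back than shut.
Start: joints at [-1.348, 0.313, 1.498, -0, 1.331, -0.223], TCP at [226.358, -473.702, 239.294] pointing down, gripper open.
Joint ranges: [-2.94, 2.94], [-0.97, 2.17], [0.19, 2.56], [-1.23, 4.37], [0.02, 3.11], [-2.88, 2.88]. Speed limits (rad/s): [2.39, 2.39, 3.01, 3.14, 3.14, 3.14].

## Interface

Orientations are given as a unit quaternion [w, x, y, z].
In Python, from rig import ctrl, vision, workorder gives the robot as it stands. The module is installed in compiled form; this text tells all that it offers.
- The arm moves only by the shell command python3 -m jog 'ROWS' [OPENING] [FORCE]. ROWS is JSON, a list that holds one entry, the list of rows, each a list of 6 numbers: the shift along the tool's x, y, z in m, then the turn, a rotation vector about the tool's x, y, z in rad. A call has 1 to 12 rows; each row shifts and turns the commanded pose from where the row before left it, along the tool's axes as they then stand; what a row does not reach is not made up. A row lasts 1/8 s, in which the tool goes at most 62.5 mm and 10.7 degrees, less where a joint would pass 70% of its speed; a pose out of reach is approached as far as the arm can. A call is refused whole if a number of a shift passes 0.0625 or a number of a turn 0.188, either way. A call with a gripper value outside its range is refused whole. OPENING is the closure in counts, from 0 (fully open) to 255 (shut), set as the call begins (- or left out, the last holds). The fingers move at their own pace and stop on an object; FORCE is the grip in N (left out, the last holds). Time passes only in rows, so rows that do not move let the fingers close. It gives the time, the measured TCP pose, the force and the opening at its end, in the units of the state.
- ctrl.sense(): the state, without advancing time (a new reading comes with each control period).
- vision.capture(name): name is "scene" or "top" or "wrist"; returns a dict with "image" (384x512x3 uint8, red, green, blue), "mtx" (3x3 intrinsics, pixels), "R" (3x3) and "t" (3): a world point X has camera coordinates R X + t; the wrist camera has in their place "hand_eye" (4x4, takes a point from camera to tool coordinates, whose origin is the TCP and whose axes are the tool frame's). Camera axes: x right, y down, z forward; pixel columns grow to the right and rows downward; lengths in mm; the calibration is good to about 2 mm. A picture is of the moment at which its call begins: read the wrist's pose just before it. There is no depth.
- workorder.finish_job(): hands the job in, once; it reports no verdict.
The state is a dict: "time_s": time; "joints": joint angles; "dq": joint speeds; "tau": joint torques, N m; "eef_pos": TCP position; "ee_rot": TCP orientation; "force": force on the tool from outside, world axes, zero at the start; "wrist_torque": the same for the moment, N m; "grip_width": opening from 0.0 (shut) to 1.0 (fully open).
Only numpy, scipy, OpenCV 4.12 (cv2) and the standard library are available. Lean on these libraries where they do the work, as an engineer would, in place of code of your own. Each camera call takes 0.05 s, during which the arm holds its last target.

## Task

Take the loose door out of its leaning rack and hang it on the valve box: hold it open, swung well out from the front, and lower both of its hinge eyes fully down onto the two upright hinge pins. Then swing the door fully shut and let go; do not shift the tin and the brass tee that stand nearby.

Things in the scene. Friction and masses are not known exactly. Their poses are not given: they have to be found in the camera images.
- cabinet: Grey sheet-metal valve box fixed on the bench, 110 deep (x), 190 wide (y), 192 high. Origin: centre of its underside. x points into the box, its open front looks along -x, z up, +y is the hinge side (left when facing the front). A steel bracket there carries two blunt upright hinge pins, one above the other: 10 mm diameter, 18 long, on round shoulders of 20 mm diameter.
- pin_low (a point): Nominal seat of the lower eye: pin axis at shoulder height, box frame (-75, 82, 34) mm; pin top 52 high. The bracket sits in slots: both real pins are off together along the box's y by an unreported 0 to 6 mm either way, so feel for them. An eye that misses by over about 2 mm lands on the pin top, 18 above its seat. Axes as the box.
- pin_high (a point): Nominal seat of the upper eye, box frame (-75, 82, 124) mm, off by the same amount as the lower; pin top 142 high. Its arm (6 thick, 16 wide, under the shoulder) runs back to the box, so the lower eye cannot come down past it: bring the door in from the front with its eyes 20 to 50 mm above their seats. Axes as the box.
- hood (a point): Middle of the roof overhang's front lower edge, box frame (-90, -22, 184) mm; the overhang is 8 thick and covers the front from y = -95 to +50 mm. The shut door stands under it with 10 mm to spare: it cannot be lowered on when shut, and a tool that pushes it shut must slope in under or before the overhang.
- stop (a point): Middle of the front face of the rubber stop strip (18 wide, 140 high) on the box front, box frame (-67, -69, 94) mm. The shut door's inner face comes to within 2 mm of it or touches it.
- door: Grey door, 12 thick (x), 140 wide (y), 160 high (z), 0.3 to 0.5 kg. Origin: middle of its bottom edge; z up the panel, -x the outer face, +y to the hinge edge. Starts in the rack, outer face up. Hung: underside 14 above the bench, swings freely, may sag 3 degrees in the loose eyes. Shut: axes as the box's, origin at box x = -75, y about 0 mm. Open 90 degrees: its x along the box's -y, its y along the box's x.
- door_low (a point): Centre of the lower hinge eye's bottom rim, door frame (0, 82, 20) mm. The eye is a steel tube along the door's z, 24 outer and 14 inner diameter, 24 long. Its rim rests 34 mm above the bench when hung. Axes as the door.
- door_high (a point): Centre of the upper hinge eye's bottom rim, door frame (0, 82, 110) mm; the same tube as the lower. Axes as the door.
- door_edge (a point): Middle of the door's free edge, door frame (0, -70, 80) mm; at box x = -75 mm when shut, -227 mm when open 90 degrees. Axes as the door.
- door_knob (a point): End of the steel knob on the outer face, door frame (-28, -50, 80) mm: 22 proud, 22 diameter. Axes as the door.
- rack: Fixed plywood rest, base 180 x 140 mm. Origin: centre of its underside. The door leans 25 degrees from vertical, top towards the rack's -x, bottom edge at rack x = 60, z = 30 mm on a ledge square to it. The rest backs its underside to 90 mm from the bottom edge; the top 70 mm are free on both faces, to be gripped across the thickness. Lift the door out along its own plane.
- tin: Closed steel tin standing near the valve box, 54 diameter, 90 high; origin at the centre of its underside. To be left alone.
- tee: Brass pipe tee lying in front of the rack, about 82 x 53 x 38 mm; origin below its middle, on the bench. To be left alone.
Mind the look-alikes: they are no part of the job. What is shaped like the door but orange is not meant.

How it is judged (in metres and radians):
On the way:
1. the door hangs upright with both eyes fully down on the pins, swung open at least about 30 degrees (x of door_low in the frame of cabinet between -0.082 and -0.068 m and y of door_low in the frame of cabinet between 0.0725 and 0.0915 m and z of door_low in the frame of cabinet between 0.029 and 0.039 m and angle between door's own z axis and vertical below 0.1 rad and x of door_edge in the frame of cabinet below -0.15 m), for 0.2 s.
At the end, for the whole second after the job is handed in: The door hangs upright (within 6 degrees) with both eyes seated on the pins (lower eye's rim 29 to 39 mm above the bench, on the pin line within the bracket's range), shut so that its free edge is within 15 mm of the shut position, released and at rest (x of door_low in the frame of cabinet between -0.082 and -0.068 m and y of door_low in the frame of cabinet between 0.0725 and 0.0915 m and z of door_low in the frame of cabinet between 0.029 and 0.039 m and angle between door's own z axis and vertical below 0.1 rad and x of door_edge in the frame of cabinet above -0.09 m and linear speed of door below 0.03 m/s and contact force between door and the fingers below 0.3 N); the robot touches nothing.
It fails at once if the tin is moved more than 30 mm or tipped (distance of tin from where it was at the start of the episode above 0.03 m or angle between tin's own z axis and vertical above 0.5 rad).
It fails at once if the brass tee is moved more than 30 mm (distance of tee from where it was at the start of the episode above 0.03 m).
It also fails if it takes over 51 s, if anything falls off the work surface, if the arm or the gripper's body presses on something with over 40 N, if the wrist force passes 120 N, or if a joint passes its speed limit or range.

## Working session

There is one attempt and no reset: what is moved stays moved. The work goes in short steps, Python scripts to look and compute and a shell command to move; the robot and the scene stay as the last step left them, time stands still between calls to the robot, and variables do not carry over. Pictures are saved under pics/ and viewed, and the job is handed in when it is done.

```bash
mkdir -p pics; ls
python3 - <<'E'
from rig import ctrl, vision
import cv2,json
s=ctrl.sense()
print({k:(v if not hasattr(v,'tolist') else v.tolist()) for k,v in s.items()})
for n in ["scene","top","wrist"]:
    c=vision.capture(n)
    cv2.imwrite(f"pics/{n}0.png",cv2.cvtColor(c["image"],cv2.COLOR_RGB2BGR))
    print(n,{k:v.tolist() for k,v in c.items() if k!="image" and hasattr(v,'tolist')})
E
```

```text
pics
{'time_s': 0.0, 'joints': [-1.3484221478959497, 0.31345787356560784, 1.4984401556194595, -1.0907352641794921e-05, 1.331015057852001, -0.22341228378207953], 'dq': [0.0011656219986427173, 0.0017912593062762046, -0.0011629056277617635, 4.7604614725362736e-05, -3.350174830275921e-06, 0.00033750898260833566], 'tau': [0.0006126088555902243, -41.22674345970154, -25.97435474395752, -0.00014363538411998888, 0.004186224541626871, 3.2339144695470168e-06], 'eef_pos': [226.28679842751117, -473.4499059830801, 238.72988976110227], 'ee_rot': [-0.15584152759059575, -0.6896105009279547, -0.15677521872976435, 0.6896175070866164], 'force': [-0.5761665751394686, 0.2747954597980882, 0.5124801807356497], 'wrist_torque': [0.011847919768410485, 0.08812811953211717, -0.013184532143206789], 'grip_width': 1.001581163219978}
scene {'mtx': [[430.7054536104335, 0.0, 251.68128226152814], [0.0, 430.7054536104335, 191.6019226570351], [0.0, 0.0, 1.0]], 'R': [[-0.07278155696930572, 0.9973398171421881, 0.004016728508450231], [0.8359913417353171, 0.0632023629066465, -0.5450907611275403], [-0.5438945867617256, -0.036
[... 234 characters left out ...]
[[0.0007829591441331916, -0.9999510763021663, 0.009860627622928858], [-0.9813866863867307, -0.0026619897100413252, -0.19202365894247636], [0.19204051332427605, -0.00952674198890073, -0.9813407575502128]], 't': [27.327072310416185, 593.4583853128916, 1255.5641688142618]}
wrist {'mtx': [[342.62957673387467, 0.0, 255.69258647614416], [0.0, 342.62957673387467, 192.34421532814667], [0.0, 0.0, 1.0]], 'hand_eye': [[-0.00018455751314461606, -0.25831599490416823, 0.9660604601758597, -134.07239372495366], [0.9999999692139099, 0.0001125600233855782, 0.00022113891489896313, 0.2569734471176144], [-0.00016586350680347672, 0.9660604712474836, 0.25831596617783087, -65.54257338728219], [0.0, 0.0, 0.0, 1.0]]}
```

View pics/scene0.png

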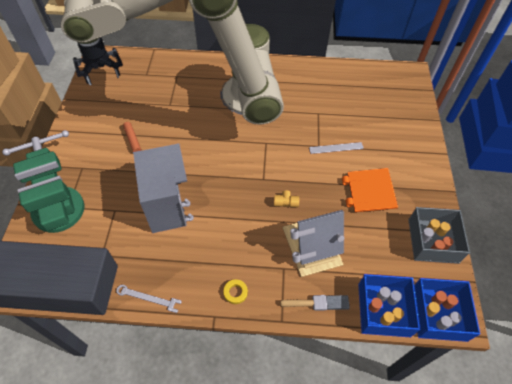

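View pics/top0.png

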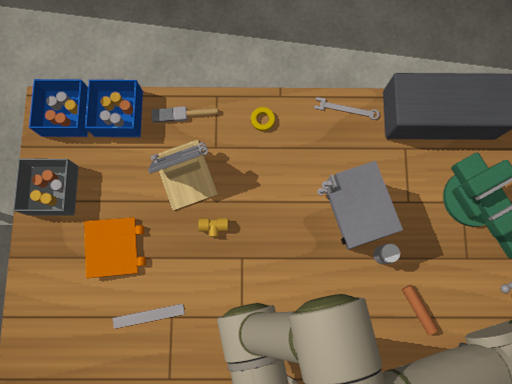

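View pics/wrist0.png

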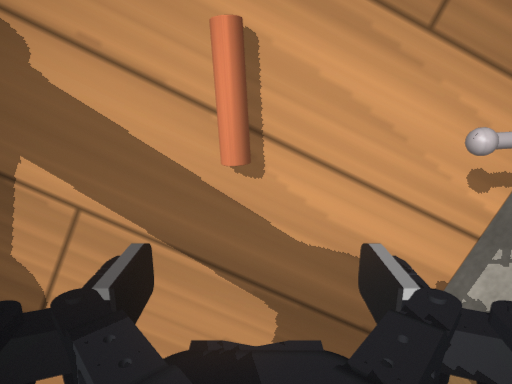

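Run:
```python
import cv2
a=cv2.imread('pics/scene0.png')
cv2.imwrite('pics/c1.png',cv2.resize(a[130:240,120:205],None,fx=6,fy=5.45,interpolation=cv2.INTER_CUBIC)[:600])
cv2.imwrite('pics/c2.png',cv2.resize(a[185:285,270:370],None,fx=6,fy=6,interpolation=cv2.INTER_CUBIC))
a=cv2.imread('pics/top0.png')
cv2.imwrite('pics/c3.png',cv2.resize(a[155:275,310:430],None,fx=5,fy=5,interpolation=cv2.INTER_CUBIC))
cv2.imwrite('pics/c4.png',cv2.resize(a[130:250,130:250],None,fx=5,fy=5,interpolation=cv2.INTER_CUBIC))
```

```text
(no output)
```

View pics/c1.png

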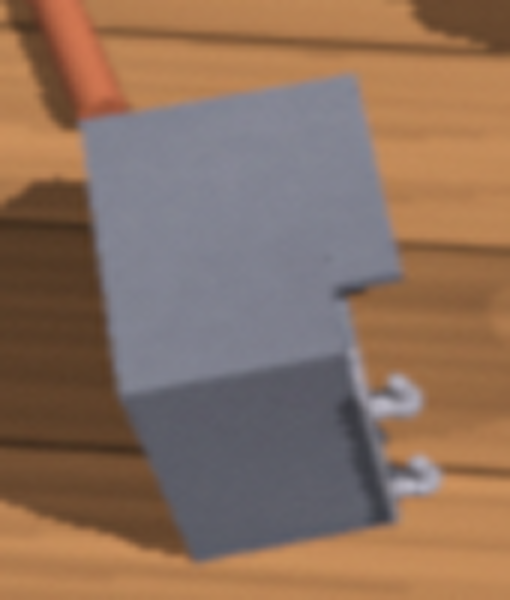

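View pics/c2.png

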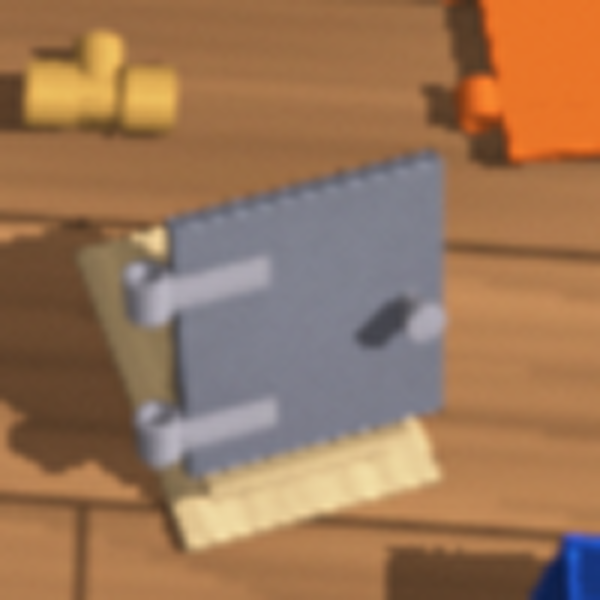

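View pics/c3.png

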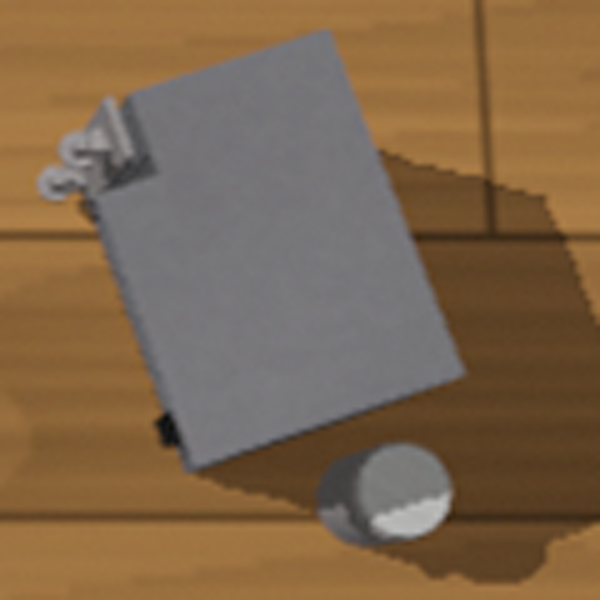

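View pics/c4.png

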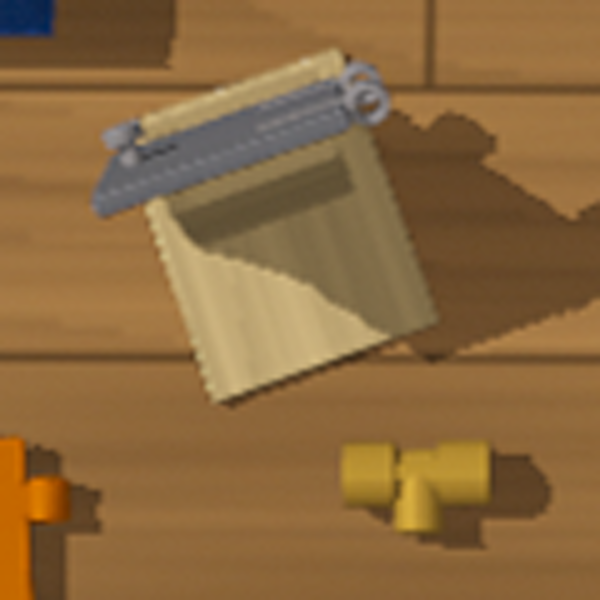

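```bash
cat > h.py <<'E'
import numpy as np
from scipy.spatial.transform import Rotation as Ro
from scipy.optimize import least_squares
CAM={}
CAM['scene']=(np.array([[430.7054536104335,0,251.68128226152814],[0,430.7054536104335,191.6019226570351],[0,0,1]]),np.array([[-0.07278155696930572,0.9973398171421881,0.004016728508450231],[0.8359913417353171,0.0632023629066465,-0.5450907611275403],[-0.5438945867617256,-0.036314604029280474,-0.8383674182752383]]),np.array([-9.47577843153904,-401.61164185438827,1753.1108358876672]))
CAM['top']=(np.array([[463.5869803679769,0,259.9772624022622],[0,463.5869803679769,195.24986797580877],[0,0,1]]),np.array([[0.0007829591441331916,-0.9999510763021663,0.009860627622928858],[-0.9813866863867307,-0.0026619897100413252,-0.19202365894247636],[0.19204051332427605,-0.00952674198890073,-0.9813407575502128]]),np.array([27.327072310416185,593.4583853128916,1255.5641688142618]))
def proj(cam,X):
    K,R,t=CAM[cam]; c=np.atleast_2d(X)@R.T+t; p=c@K.T; return p[:,:2]/p[:,2:]
def rz(a): return Ro.from_euler('z',a).as_matrix()
E
cat > fit.py <<'E'
from h import *
cab={'top':[((376,161),(55,95,192)),((403.2,230),(55,-95,192)),((348,249),(-90,-95,192)),((336,173.6),(-55,95,192)),((341.4,189.4),(-55,50,192)),((328.6,195),(-90,50,192))],
'scene':[((133.7,152.4),(55,-95,192)),((179.2,143.8),(-90,-95,192)),((187,180.1),(-90,50,192)),((140.3,202.5),(55,95,192)),((177.5,194.6),(-55,95,192)),((153,233.1),(55,95,0)),((185.8,225.4),(-55,95,0))]}
def res(p,cams,show=False):
    out=[]
    for c in cams:
        pts=np.array([b for a,b in cab[c]],float); uv=np.array([a for a,b in cab[c]])
        X=pts@rz(p[2]).T+[p[0],p[1],0]
        d=proj(c,X)-uv
        if show: print(c,d.round(1).tolist())
        out.append(d.ravel())
    return np.concatenate(out)
for cams in (['top'],['scene'],['top','scene']):
    r=least_squares(res,[500,-200,-1.3],args=(cams,),loss='soft_l1'); print(cams,r.x,r.cost)
res(r.x,cams,True); np.save('cab.npy',r.x)
door={'scene':[((343.7,211.7),(-6,-70,160)),((298.7,223),(-6,70,160)),((301.7,264.2),(-6,70,0)),((343.3,253.3),(-6,-70,0)),((341.3,238.7),(-28,-50,80)),((294.2,231.3),(0,82,134)),((295.8,254.2),(0,82,44))],
'top':[((150,173),(6,-70,160)),((203.6,150),(0,82,134)),((202.4,145.6),(0,82,44)),((154.4,156.5),(-28,-50,80))]}
def dR(yaw,tilt): # rack yaw
    s,c=np.sin(tilt),np.cos(tilt)
    M=np.array([[-c,0,-s],[0,-1,0],[-s,0,c]]).astype(float) # columns x,y,z
    return rz(yaw)@M
def resd(p,cams,show=False):
    out=[]
    for c in cams:
        pts=np.array([b for a,b in door[c]],float); uv=np.array([a for a,b in door[c]])
        X=pts@dR(p[2],p[4]).T+[p[0],p[1],p[3]]
        d=proj(c,X)-uv
        if show: print(c,d.round(1).tolist())
        out.append(d.ravel())
    out.append([(p[3]-30)/3,(p[4]-np.radians(25))/0.02])
    return np.concatenate(out)
for cams in (['top'],['scene'],['top','scene']):
    r=least_squares(resd,[650,150,0.2,30,0.43],args=(cams,),loss='soft_l1'); print(cams,r.x,r.cost)
resd(r.x,cams,True); np.save('door.npy',r.x)
E
python3 fit.py
```

```text
['top'] [ 550.87927488 -246.3490223    -1.25245743] 1.0835824289438556
['scene'] [ 555.67725607 -243.4857751    -1.24777126] 0.8347561014233655
['top', 'scene'] [ 552.49266145 -245.24856184   -1.24908807] 5.8402287167967
top [[-0.9, -0.8], [-0.8, -0.2], [0.3, -0.9], [-0.9, -0.4], [-0.2, 0.1], [-0.3, -1.3]]
scene [[-0.7, -1.2], [-0.1, -1.3], [-0.3, -1.1], [-0.7, -1.0], [-0.0, -0.9], [-0.8, -0.6], [-0.2, -0.2]]
['top'] [ 6.89005835e+02  2.07941886e+02 -1.56149315e+02  3.20285135e+01
 -1.73874299e-01] 118.66110005666971
['scene'] [ 7.22312607e+02  2.79150001e+02 -7.50349587e+01  2.97125787e+01
  4.31221850e-01] 1.3492572653760369
['top', 'scene'] [ 7.21618944e+02  2.78345318e+02 -1.31575908e+02  2.85342991e+01
  4.33739265e-01] 4.294593172511181
top [[-0.7, 0.3], [-0.5, -0.2], [-0.6, 0.5], [-0.9, -1.9]]
scene [[-0.4, -0.6], [-0.8, 0.5], [-0.6, 1.0], [0.2, -0.4], [-0.8, 0.1], [-0.4, -0.7], [-0.0, -0.1]]
```

```bash
sed -i 's/uv=np.array(\[a for a,b in \(cab\|door\)\[c\]\])/uv=np.array([a for a,b in \1[c]])-0.4/; s/650,150,0.2/700,270,0.37/' fit.py; python3 fit.py
python3 - <<'E'
from h import *
q=[-0.15584152759059575,-0.6896105009279547,-0.15677521872976435,0.6896175070866164]
print(Ro.from_quat(q,scalar_first=True).as_matrix().round(3))
p=np.load('cab.npy')
for n,b in dict(pinlow=(-75,82,34),pinhigh=(-75,82,124)).items(): 
    X=rz(p[2])@b+[p[0],p[1],0]; print(n,X, [proj(c,X) for c in CAM])
E
```

```text
['top'] [ 551.91292034 -245.37197986   -1.25235451] 1.084616806341648
['scene'] [ 554.33096143 -244.97635838   -1.24768048] 0.7854434577627578
['top', 'scene'] [ 552.84453553 -245.28140279   -1.25006288] 2.628686241965039
top [[-0.5, -0.5], [-0.4, 0.1], [0.6, -0.7], [-0.4, -0.2], [0.2, 0.3], [0.1, -1.0]]
scene [[-0.3, -0.7], [0.3, -0.8], [0.1, -0.6], [-0.4, -0.5], [0.3, -0.4], [-0.4, -0.1], [0.2, 0.3]]
['top'] [7.21310962e+02 2.77731443e+02 3.82562491e-01 2.99014169e+01
 4.32617207e-01] 1.32787753452915
['scene'] [7.21077850e+02 2.77975138e+02 3.63163045e-01 2.97242619e+01
 4.31034599e-01] 1.3457959735910712
['top', 'scene'] [7.21166545e+02 2.77700304e+02 3.71931203e-01 3.00339628e+01
 4.29278535e-01] 3.006559945606623
top [[-0.3, 0.5], [0.0, -0.1], [-0.1, 0.8], [-0.4, -1.7]]
scene [[-0.1, -0.5], [-0.5, 0.7], [-0.3, 1.0], [0.5, -0.4], [-0.5, 0.2], [-0.1, -0.6], [0.3, 0.0]]
[[-0.     0.431 -0.902]
 [ 0.001 -0.902 -0.431]
 [-1.    -0.001 -0.   ]]
pinlow [ 607.01819828 -148.25452886   34.        ] [array([[189.72041322, 215.58492909]]), array([[320.99111695, 192.34580741]])]
pinhigh [ 607.01819828 -148.25452886  124.        ] [array([[186.30793009, 200.99698372]]), array([[325.62437197, 185.74104093]])]
```

```bash
cat > plan.py <<'E'
from h import *
from scipy.spatial.transform import Slerp
def plan(pos,R,n,cur=None):
    from rig import ctrl
    if cur is None:
        s=ctrl.sense(); p0=np.array(s['eef_pos']); R0=Ro.from_quat(s['ee_rot'],scalar_first=True)
    else: p0,R0=cur[0],Ro.from_matrix(cur[1])
    R1=Ro.from_matrix(R); sl=Slerp([0,1],Ro.concatenate([R0,R1]))
    rows=[];P,Q=p0,R0
    for k in range(1,n+1):
        Pn=p0+(np.array(pos)-p0)*k/n; Qn=sl(k/n)
        rows.append([round(v,4) for v in Q.inv().apply(Pn-P)/1000]+[round(v,3) for v in (Q.inv()*Qn).as_rotvec()])
        P,Q=Pn,Qn
    print("dist",np.linalg.norm(np.array(pos)-p0).round(1),"rot",np.degrees((R0.inv()*R1).magnitude()).round(1))
    for r in rows: print(str(r).replace(' ',''),end=',')
    print()
cab=np.load('cab.npy'); C=rz(cab[2])
def box(b): return C@np.array(b,float)+[cab[0],cab[1],0]
# hanging tool R at door open angle a (deg): a=90 -> tool y= box y, z = box x ; 
def toolR(a):
    z=C@np.array([np.sin(np.radians(a)),np.cos(np.radians(a)),0])  # door y dir
    x=np.array([0,0,-1.]); y=np.cross(z,x); return np.c_[x,y,z]
def st():
    from rig import ctrl
    s=ctrl.sense(); print(round(s['time_s'],2),np.round(s['eef_pos'],1),np.round(s['force'],1),round(s['grip_width'],3),np.round(s['joints'],2)); return s
E
python3 - <<'E'
from plan import *
print(toolR(90).round(3))
plan(box((-75,82,245)),toolR(90),9)
E
```

```text
[[ 0.     0.949  0.315]
 [ 0.     0.315 -0.949]
 [-1.     0.     0.   ]]
dist 500.8 rot 82.8
[np.float64(-0.0007),np.float64(-0.0144),np.float64(-0.0538),np.float64(-0.161),np.float64(-0.0),np.float64(0.0)],[np.float64(-0.0007),np.float64(-0.0056),np.float64(-0.0554),np.float64(-0.161),np.float64(-0.0),np.float64(0.0)],[np.float64(-0.0007),np.float64(0.0033),np.float64(-0.0555),np.float64(-0.161),np.float64(-0.0),np.float64(0.0)],[np.float64(-0.0007),np.float64(0.0122),np.float64(-0.0543),np.float64(-0.161),np.float64(-0.0),np.float64(0.0)],[np.float64(-0.0007),np.float64(0.0207),np.float64(-0.0516),np.float64(-0.161),np.float64(-0.0),np.float64(0.0)],[np.float64(-0.0007),np.float64(0.0287),np.float64(-0.0477),np.float64(-0.161),np.float64(-0.0),np.float64(0.0)],[np.float64(-0.0007),np.float64(0.036),np.float64(-0.0425),np.float64(-0.161),np.float64(-0.0),np.float64(0.0)],[np.float64(-0.0007),np.float64(0.0423),np.float64(-0.0362),np.float64(-0.161),np.float64(-0.0),np.float64(0.0)],[np.float64(-0.0007),np.float64(0.0475),np.float64(-0.0289),np.float64(-0.161),np.float64(-0.0),np.float64(0.0)],
```

```bash
sed -i 's/round(v,4)/round(float(v),4)/; s/round(v,3)/round(float(v),3)/' plan.py
python3 -m jog '[[[-0.001,-0.0144,-0.0538,-0.161,0,0],[-0.001,-0.0056,-0.0554,-0.161,0,0],[-0.001,0.0033,-0.0555,-0.161,0,0],[-0.001,0.0122,-0.0543,-0.161,0,0],[-0.001,0.0207,-0.0516,-0.161,0,0],[-0.001,0.0287,-0.0477,-0.161,0,0],[0,0.036,-0.0425,-0.161,0,0],[0,0.0423,-0.0362,-0.161,0,0],[0,0.0475,-0.0289,-0.161,0,0],[0,0,0,0,0,0]]]'
cat > snap.py <<'E'
import sys,cv2,pickle
from rig import ctrl,vision
n,o=sys.argv[1],sys.argv[2]
s=ctrl.sense(); c=vision.capture(n)
pickle.dump((s,c),open(f'pics/{o}.pkl','wb'))
cv2.imwrite(f'pics/{o}.png',cv2.cvtColor(c['image'],cv2.COLOR_RGB2BGR))
import numpy as np
print(round(s['time_s'],2),np.round(s['eef_pos'],1),np.round(s['ee_rot'],4),np.round(s['joints'],2))
E
python3 snap.py wrist w1
```

```text
time_s: 1.4
eef_pos: [608.2, -145.0, 244.2]
ee_rot: [0.575, 0.411, 0.576, -0.411]
force: [-0.7, -0.9, -0.5]
grip_width: 1.002
1.4 [ 608.2 -145.   244.2] [ 0.5748  0.4113  0.5757 -0.4112] [-0.42  0.54  1.15  0.    1.45 -0.75]
```

View pics/w1.png

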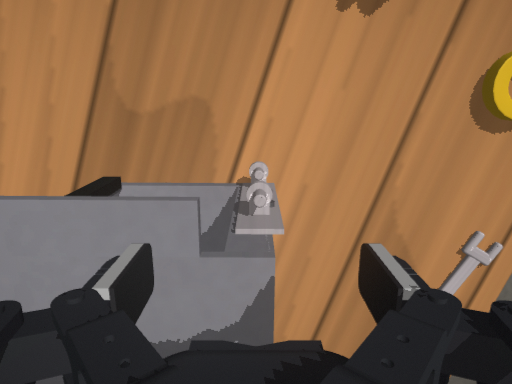

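Run:
```python
import cv2,pickle
from h import *
s,c=pickle.load(open('pics/w1.pkl','rb'))
im=cv2.cvtColor(c['image'],cv2.COLOR_RGB2BGR)
cv2.imwrite('pics/w1c.png',cv2.resize(im[155:265,190:290],None,fx=5,fy=5,interpolation=cv2.INTER_CUBIC))
```

```text
(no output)
```

View pics/w1c.png

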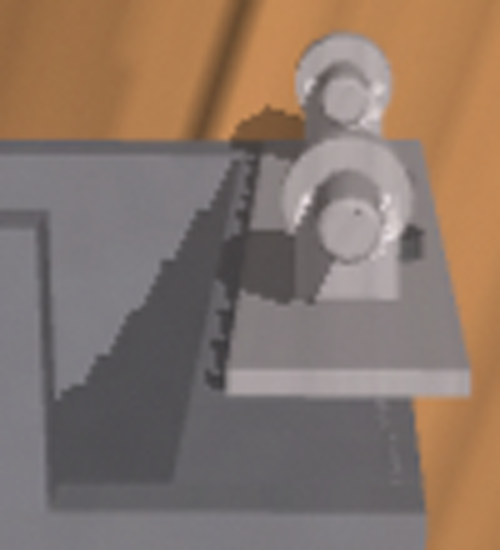

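```bash
cat >> h.py <<'E'
def wproj(s,c,X):
    T=c['hand_eye']; R=Ro.from_quat(s['ee_rot'],scalar_first=True).as_matrix()
    p=(np.atleast_2d(X)-np.array(s['eef_pos']))@R   # tool
    q=(p-T[:3,3])@T[:3,:3]; u=q@c['mtx'].T; return u[:,:2]/u[:,2:]
def wback(s,c,uv,z=None,plane=None):
    T=c['hand_eye']; R=Ro.from_quat(s['ee_rot'],scalar_first=True).as_matrix()
    d=R@T[:3,:3]@np.linalg.solve(c['mtx'],[uv[0],uv[1],1]); o=np.array(s['eef_pos'])+R@T[:3,3]
    return o+d*(z-o[2])/d[2]
E
python3 - <<'E'
from plan import *
import pickle
s,c=pickle.load(open('pics/w1.pkl','rb'))
for n,uv,z,nom in [('hi top',(259.6,200.8),142,(-75,82)),('hi sh',(259.2,194.6),124,(-75,82)),('lo top',(258.8,174.8),52,(-75,82)),('lo sh',(258.4,170.6),34,(-75,82)),('notch',(199,197),192,(-90,50)),('in notch',(200,256.2),192,(-55,50)),('corner',(274.6,257),192,(-55,95))]:
    X=wback(s,c,uv,z); b=C.T@(X-[cab[0],cab[1],0]); print(n,X.round(1),b.round(1),nom, 'tool',( Ro.from_quat(s['ee_rot'],scalar_first=True).as_matrix().T@(X-s['eef_pos'])).round(1))
E
```

```text
hi top [ 612.6 -148.2  142. ] [-73.3  87.3 142. ] (-75, 82) tool [102.2   3.2   4.5]
hi sh [ 612.6 -148.5  124. ] [-73.   87.2 124. ] (-75, 82) tool [120.2   3.1   4.8]
lo top [ 612.8 -148.2   52. ] [-73.3  87.5  52. ] (-75, 82) tool [192.2   3.4   4.6]
lo sh [ 612.3 -147.7   34. ] [-73.8  87.2  34. ] (-75, 82) tool [210.2   3.1   4.1]
notch [ 574.2 -143.5  192. ] [-89.9  52.4 192. ] (-90, 50) tool [ 52.2 -31.7 -12.4]
in notch [ 585.1 -178.2  192. ] [-53.4  51.8 192. ] (-55, 50) tool [ 52.2 -32.6  24. ]
corner [ 627.1 -164.4  192. ] [-53.3  95.9 192. ] (-55, 95) tool [52.1 11.6 24.5]
```

```bash
cat >> plan.py <<'E'
def dR(yaw,tilt):
    s,c=np.sin(tilt),np.cos(tilt)
    return rz(yaw)@np.array([[-c,0,-s],[0,-1,0],[-s,0,c]],float)
def tool_from_door(D): # tool x=-dz, y=-dx, z=dy
    return np.c_[-D[:,2],-D[:,0],D[:,1]]
E
python3 - <<'E'
from plan import *
d=np.load('door.npy'); D=dR(d[2],np.radians(25)); o=np.array([d[0],d[1],d[3]])
T=tool_from_door(D); print(T.round(3))
p=o+D@[0,-5,209]; print(p, o+D@[0,-5,119])
plan(p+[0,0,15],T,9)
E
```

```text
[[ 0.394  0.844  0.363]
 [ 0.154  0.329 -0.932]
 [-0.906  0.423  0.   ]]
[637.06142599 250.25898122 219.45229026] [672.49646818 264.08171488 137.88458943]
dist 398.1 rot 25.2
[0.0011,0.0173,-0.0407,-0.005,0.001,0.049],[0.002,0.0174,-0.0406,-0.005,0.001,0.049],[0.0029,0.0175,-0.0405,-0.005,0.001,0.049],[0.0038,0.0175,-0.0404,-0.005,0.001,0.049],[0.0047,0.0175,-0.0403,-0.005,0.001,0.049],[0.0056,0.0175,-0.0403,-0.005,0.001,0.049],[0.0065,0.0174,-0.0402,-0.005,0.001,0.049],[0.0073,0.0173,-0.0401,-0.005,0.001,0.049],[0.0082,0.0171,-0.04,-0.005,0.001,0.049],
```

```bash
python3 -m jog '[[[0.0011,0.0173,-0.0407,-0.005,0.001,0.049],[0.002,0.0174,-0.0406,-0.005,0.001,0.049],[0.0029,0.0175,-0.0405,-0.005,0.001,0.049],[0.0038,0.0175,-0.0404,-0.005,0.001,0.049],[0.0047,0.0175,-0.0403,-0.005,0.001,0.049],[0.0056,0.0175,-0.0403,-0.005,0.001,0.049],[0.0065,0.0174,-0.0402,-0.005,0.001,0.049],[0.0073,0.0173,-0.0401,-0.005,0.001,0.049],[0.0082,0.0171,-0.04,-0.005,0.001,0.049],[0,0,0,0,0,0]]]'; python3 snap.py wrist w2
```

```text
time_s: 2.7
eef_pos: [636.6, 250.1, 235.0]
ee_rot: [0.657, 0.517, 0.482, -0.262]
force: [0.7, 0.2, 0.1]
grip_width: 1.001
2.7 [636.6 250.1 235. ] [ 0.6569  0.5169  0.4821 -0.2624] [ 0.17  0.45  1.37  0.11  0.89 -0.25]
```

View pics/w2.png

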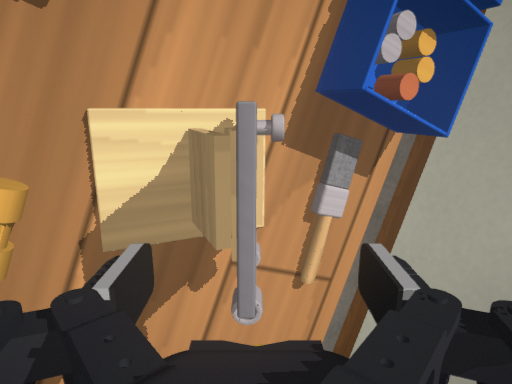

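Run:
```python
import cv2,pickle
from h import *
from plan import *
s,c=pickle.load(open('pics/w2.pkl','rb'))
im=cv2.cvtColor(c['image'],cv2.COLOR_RGB2BGR)
cv2.imwrite('pics/w2c.png',cv2.resize(im[90:150,215:305],None,fx=6,fy=6,interpolation=cv2.INTER_CUBIC))
cv2.imwrite('pics/w2d.png',cv2.resize(im[230:330,205:295],None,fx=6,fy=6,interpolation=cv2.INTER_CUBIC))
d=np.load('door.npy'); D=dR(d[2],np.radians(25)); o=np.array([d[0],d[1],d[3]])
for n in [(-6,-70,160),(6,-70,160),(-6,70,160),(6,70,160),(-28,-50,80),(0,82,134),(0,82,44)]: print(n,wproj(s,c,o+D@n).round(1))
```

```text
(-6, -70, 160) [[254.7 100.6]]
(6, -70, 160) [[233.1 100.6]]
(-6, 70, 160) [[255.  319.5]]
(6, 70, 160) [[236.9 319.6]]
(-28, -50, 80) [[282.2 126.4]]
(0, 82, 134) [[246.9 312. ]]
(0, 82, 44) [[248.8 258.2]]
```

View pics/w2c.png

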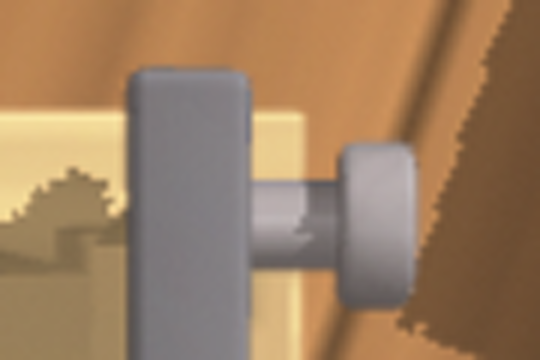

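View pics/w2d.png

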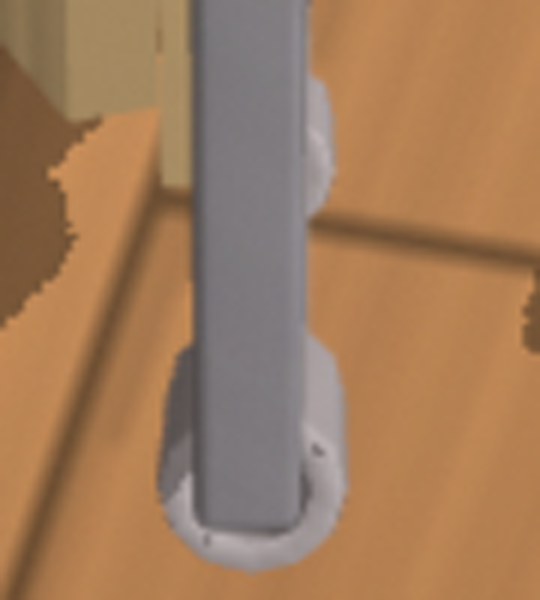

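Run:
```python
from plan import *
import pickle
s,c=pickle.load(open('pics/w2.pkl','rb'))
d=np.load('door.npy')
obs=np.array([(236.0,101.2),(256.1,101.2),(237.4,317.1),(254.9,317.1)]); pts=np.array([(6,-70,160),(-6,-70,160),(6,70,160),(-6,70,160)],float)
def f(p,full=False):
    D=dR(p[3],np.radians(25)); X=pts@D.T+p[:3]
    e=wproj(s,c,X)-obs
    return e if full else np.r_[e.ravel(),(p[2]-30)/1.5]
r=least_squares(f,[d[0],d[1],30,d[2]]); print(r.x,d,f(r.x,True).round(2)); np.save('door2.npy',r.x)
p=r.x; D=dR(p[3],np.radians(25)); T=tool_from_door(D)
tgt=p[:3]+D@[0,-5,119]
print(tgt); plan(tgt-60*T[:,0],T,2); plan(tgt,T,4,(tgt-60*T[:,0],T))
```

```text
[7.23016743e+02 2.77668610e+02 2.78867348e+01 3.64319648e-01] [7.21166545e+02 2.77700304e+02 3.71931203e-01 3.00339628e+01
 4.29278535e-01] [[-0.58 -0.37]
 [ 0.59 -0.23]
 [-0.1   0.4 ]
 [ 0.35  0.45]]
[674.24441911 264.42086636 135.73736145]
dist 47.6 rot 0.4
[0.0236,-0.0028,-0.0007,0.002,-0.001,-0.002],[0.0236,-0.0028,-0.0007,0.002,-0.001,-0.002],
dist 60.0 rot 0.0
[0.015,-0.0,-0.0,0.0,0.0,0.0],[0.015,-0.0,-0.0,0.0,0.0,0.0],[0.015,0.0,0.0,0.0,0.0,0.0],[0.015,-0.0,-0.0,0.0,0.0,0.0],
```

```bash
python3 -m jog '[[[0.0236,-0.0028,-0.0007,0.002,-0.001,-0.002],[0.0236,-0.0028,-0.0007,0.002,-0.001,-0.002],[0.02,0,0,0,0,0],[0.02,0,0,0,0,0],[0.019,0,0,0,0,0],[0,0,0,0,0,0],[0,0,0,0,0,0]]]'; python3 snap.py wrist w3;python3 snap.py scene s3
```

```text
time_s: 3.62
eef_pos: [674.6, 264.7, 137.6]
ee_rot: [0.656, 0.518, 0.481, -0.265]
force: [-0.2, -0.0, 0.9]
grip_width: 0.999
3.62 [674.6 264.7 137.6] [ 0.6561  0.5175  0.4811 -0.265 ] [ 0.19  0.63  1.35  0.11  0.73 -0.24]
3.67 [674.7 264.7 137.9] [ 0.6562  0.5176  0.481  -0.2648] [ 0.19  0.63  1.35  0.11  0.73 -0.24]
```

View pics/w3.png

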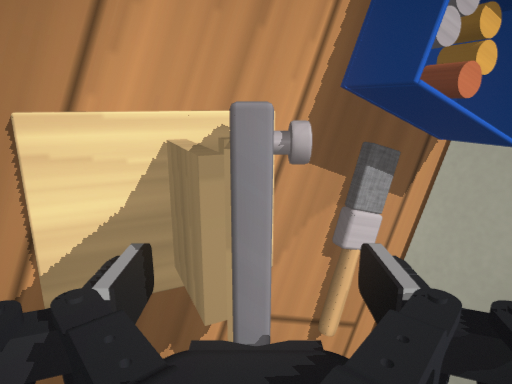

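View pics/s3.png

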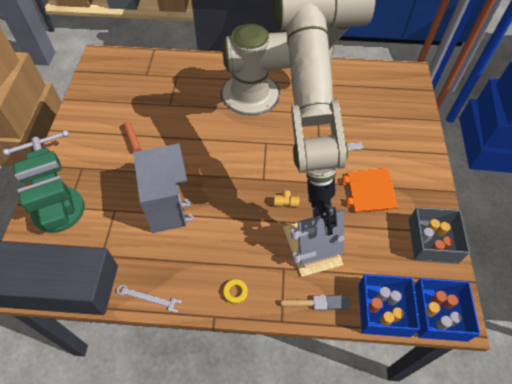

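```bash
python3 -m jog '[[[0,-0.001,0,0,0,0],[0,0,0,0,0,0],[0,0,0,0,0,0],[0,0,0,0,0,0],[0,0,0,0,0,0],[0,0,0,0,0,0],[0,0,0,0,0,0]]]' 255 90; python3 snap.py wrist w4
```

```text
time_s: 4.6
eef_pos: [673.6, 264.4, 136.7]
ee_rot: [0.656, 0.517, 0.481, -0.265]
force: [-2.8, -0.4, 2.9]
grip_width: 0.126
4.6 [673.6 264.4 136.7] [ 0.6559  0.5175  0.4813 -0.2652] [ 0.19  0.63  1.35  0.11  0.73 -0.25]
```

View pics/w4.png

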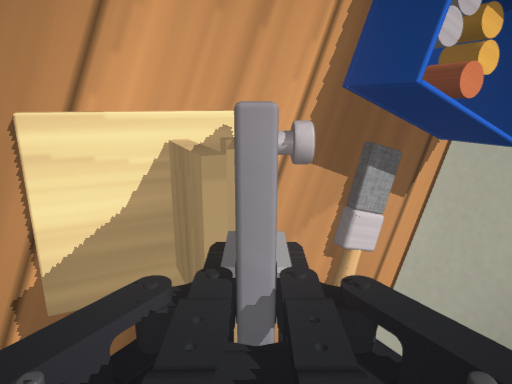

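```bash
python3 -m jog '[[[-0.01,0,0,0,0,0],[-0.02,0,0,0,0,0],[-0.025,0,0,0,0,0],[-0.03,0,0,0,0,0],[-0.03,0,0,0,0,0],[-0.03,0,0,0,0,0],[-0.01,0,0,0,0,0],[0,0,0,0,0,0],[0,0,0,0,0,0]]]'; python3 snap.py wrist w5;python3 snap.py scene s5
```

```text
time_s: 5.78
eef_pos: [612.0, 241.0, 275.0]
ee_rot: [0.655, 0.517, 0.482, -0.266]
force: [-0.2, -0.4, -4.2]
grip_width: 0.132
5.78 [612. 241. 275.] [ 0.6553  0.5168  0.4823 -0.2662] [ 0.17  0.37  1.39  0.1   0.96 -0.24]
5.83 [612.1 241.  275.1] [ 0.6554  0.5168  0.4822 -0.2661] [ 0.17  0.37  1.39  0.1   0.96 -0.24]
```

View pics/w5.png

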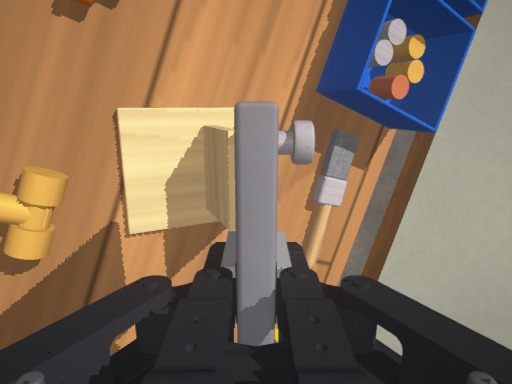

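View pics/s5.png

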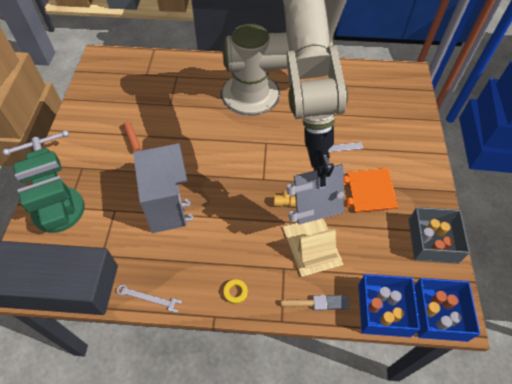

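Run:
```python
import cv2
im=cv2.imread('pics/w5.png')
cv2.imwrite('pics/w5c.png',cv2.resize(im[90:170,215:325],None,fx=6,fy=6,interpolation=cv2.INTER_CUBIC))
cv2.imwrite('pics/w5d.png',cv2.resize(im[300:360,210:300],None,fx=6,fy=6,interpolation=cv2.INTER_CUBIC))
```

```text
(no output)
```

View pics/w5c.png

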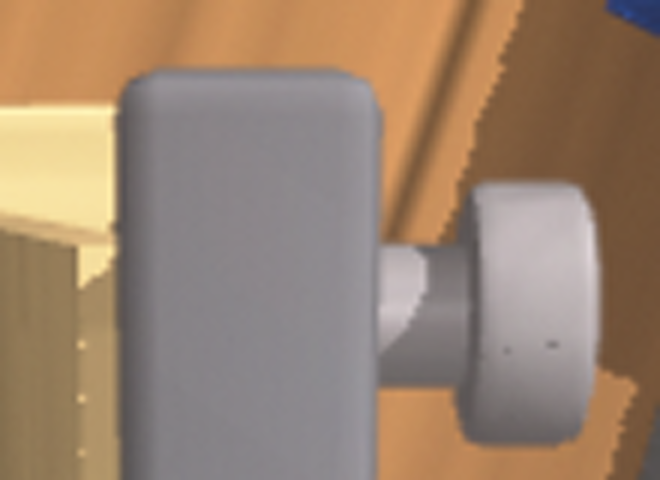

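View pics/w5d.png

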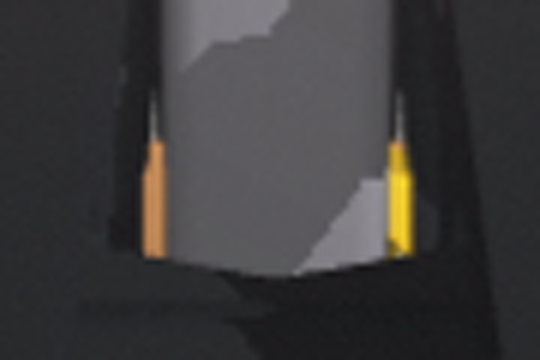

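```bash
cat >> plan.py <<'E'
pin=np.array([612.6,-148.2,34.])
eye=np.array([101.5,0.3,86.8])
def hang(dx,dy,h,a=90): # eye offset from pin in box x,y and height
    T=toolR(a); return pin+C@np.array([dx,dy,0])+[0,0,h]-T@eye, T
E
python3 - <<'E'
from plan import *
p,T=hang(-60,0,140); print(p)
plan(p,T,9)
p2,T=hang(-60,0,33);print(p2)
E
```

```text
[566.03473581  -8.98072629 275.5       ]
dist 254.2 rot 25.0
[-0.0062,-0.0133,0.0241,0.005,-0.001,-0.048],[-0.0055,-0.0135,0.0242,0.005,-0.001,-0.048],[-0.0048,-0.0136,0.0243,0.005,-0.001,-0.048],[-0.0041,-0.0137,0.0243,0.005,-0.001,-0.048],[-0.0035,-0.0138,0.0244,0.005,-0.001,-0.048],[-0.0028,-0.0138,0.0245,0.005,-0.001,-0.048],[-0.0021,-0.0138,0.0245,0.005,-0.001,-0.048],[-0.0014,-0.0138,0.0246,0.005,-0.001,-0.048],[-0.0007,-0.0137,0.0247,0.005,-0.001,-0.048],
[566.03473581  -8.98072629 168.5       ]
```

```bash
python3 -m jog '[[[-0.0062,-0.0133,0.0241,0.005,-0.001,-0.048],[-0.0055,-0.0135,0.0242,0.005,-0.001,-0.048],[-0.0048,-0.0136,0.0243,0.005,-0.001,-0.048],[-0.0041,-0.0137,0.0243,0.005,-0.001,-0.048],[-0.0035,-0.0138,0.0244,0.005,-0.001,-0.048],[-0.0028,-0.0138,0.0245,0.005,-0.001,-0.048],[-0.0021,-0.0138,0.0245,0.005,-0.001,-0.048],[-0.0014,-0.0138,0.0246,0.005,-0.001,-0.048],[-0.0007,-0.0137,0.0247,0.005,-0.001,-0.048],[0,0,0,0,0,0],[0,0,0,0,0,0]]]'; python3 -c "
from plan import *
s=st()
p,T=hang(-60,0,33); plan(p,T,4)"
```

```text
time_s: 7.25
eef_pos: [566.4, -8.4, 276.4]
ee_rot: [0.574, 0.416, 0.572, -0.412]
force: [0.2, -0.4, -4.6]
grip_width: 0.127
7.25 [566.4  -8.4 276.4] [ 0.2 -0.4 -4.6] 0.127 [-0.22  0.38  1.31  0.    1.45 -0.54]
dist 107.9 rot 0.3
[0.027,-0.0003,0.0001,-0.0,-0.0,-0.001],[0.027,-0.0002,0.0001,-0.0,-0.0,-0.001],[0.027,-0.0002,0.0001,-0.0,-0.0,-0.001],[0.027,-0.0002,0.0001,-0.0,-0.0,-0.001],
```

```bash
python3 -m jog '[[[0.027,-0.0003,0.0001,0,0,-0.001],[0.027,-0.0002,0.0001,0,0,-0.001],[0.027,-0.0002,0.0001,0,0,-0.001],[0.027,-0.0002,0.0001,0,0,-0.001],[0,0,0,0,0,0],[0,0,0,0,0,0]]]'; python3 snap.py scene s6; python3 snap.py wrist w6; python3 snap.py top t6; python3 -c "
import cv2
a=cv2.imread('pics/s6.png');cv2.imwrite('pics/s6c.png',cv2.resize(a[130:260,130:260],None,fx=4.6,fy=4.6,interpolation=cv2.INTER_CUBIC))
a=cv2.imread('pics/t6.png');cv2.imwrite('pics/t6c.png',cv2.resize(a[130:260,250:400],None,fx=4,fy=4,interpolation=cv2.INTER_CUBIC))"
```

```text
time_s: 8.0
eef_pos: [566.4, -9.1, 170.0]
ee_rot: [0.574, 0.415, 0.572, -0.413]
force: [0.7, -0.5, -3.3]
grip_width: 0.133
8.0 [566.4  -9.1 170. ] [ 0.5742  0.4145  0.5724 -0.4133] [-0.22  0.46  1.47  0.    1.21 -0.54]
8.05 [566.5  -9.2 170.2] [ 0.5743  0.4146  0.5722 -0.4133] [-0.22  0.46  1.47  0.    1.21 -0.54]
8.1 [566.4  -9.3 170.1] [ 0.5743  0.4147  0.5722 -0.4133] [-0.22  0.46  1.47  0.    1.21 -0.54]
```

View pics/s6c.png

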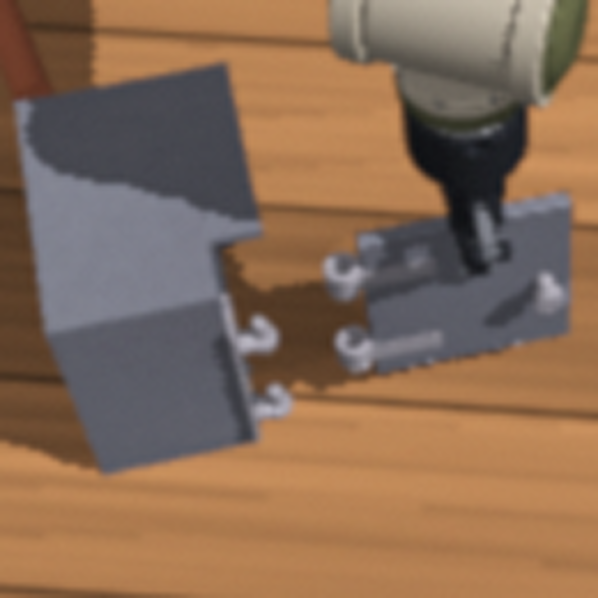

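View pics/w6.png

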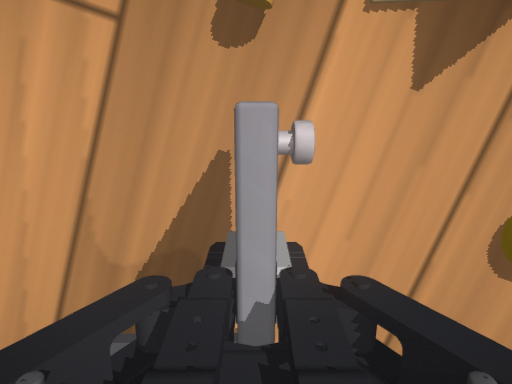

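View pics/t6c.png

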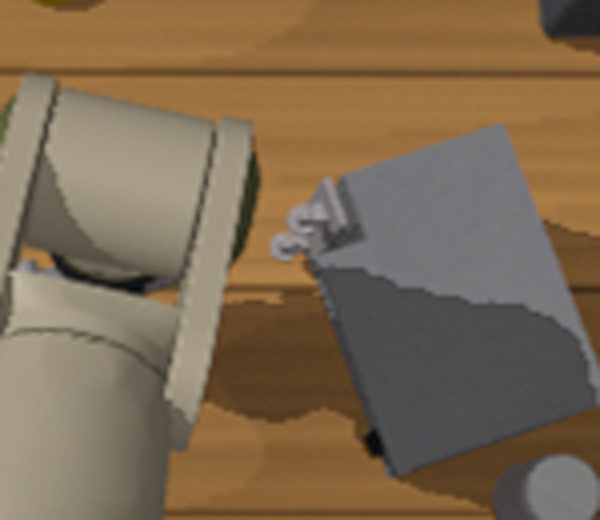

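```bash
python3 -c "
from plan import *
s=st()
p,T=hang(0,0,34); plan(p,T,5)"
```

```text
8.15 [566.3  -9.4 169.9] [ 0.9 -0.4 -4.2] 0.128 [-0.22  0.46  1.47  0.    1.21 -0.54]
dist 59.5 rot 0.2
[0.0001,-0.0,0.0119,-0.0,0.0,-0.001],[0.0001,-0.0,0.0119,-0.0,0.0,-0.001],[0.0001,-0.0,0.0119,-0.0,0.0,-0.001],[0.0001,-0.0,0.0119,-0.0,0.0,-0.001],[0.0001,-0.0,0.0119,-0.0,0.0,-0.001],
```

```bash
python3 -m jog '[[[0,0,0.0119,0,0,-0.001],[0,0,0.0119,0,0,-0.001],[0,0,0.0119,0,0,-0.001],[0,0,0.0119,0,0,-0.001],[0,0,0.0119,0,0,0],[0,0,0,0,0,0],[0,0,0,0,0,0],[0,0,0,0,0,0]]]'; python3 snap.py scene s7;python3 -c "
from plan import *
s=st()
p,T=hang(0,0,34); plan(p,T,1)
import cv2
a=cv2.imread('pics/s7.png');cv2.imwrite('pics/s7c.png',cv2.resize(a[165:245,150:250],None,fx=6,fy=6,interpolation=cv2.INTER_CUBIC))
pr=lambda X:(proj('scene',X)[0]+0.4-[150,165])*6
for z in (124,142,158,182,34,52,68,92): print(z,pr([pin[0],pin[1],z]).round(0))
"
```

```text
time_s: 9.15
eef_pos: [584.4, -65.5, 168.8]
ee_rot: [0.573, 0.413, 0.574, -0.415]
force: [-0.4, -0.8, -6.1]
grip_width: 0.127
9.15 [584.4 -65.5 168.8] [ 0.5727  0.4131  0.5739 -0.4148] [-0.31  0.51  1.4  -0.    1.24 -0.63]
9.2 [584.4 -65.6 168.8] [ 0.2  0.4 -4.8] 0.131 [-0.31  0.51  1.4  -0.    1.24 -0.63]
dist 1.0 rot 0.2
[-0.0007,0.0004,0.0005,-0.001,0.0,0.003],
124 [219. 228.]
142 [214. 209.]
158 [210. 192.]
182 [204. 166.]
34 [239. 315.]
52 [235. 298.]
68 [232. 283.]
92 [226. 260.]
```

View pics/s7c.png

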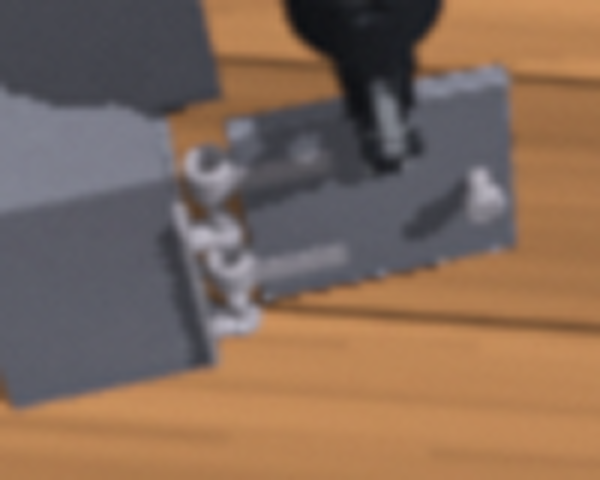

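```bash
python3 -m jog '[[[0,0.0004,0.0005,-0.001,0,0.003],[0.006,0,0,0,0,0],[0.006,0,0,0,0,0],[0.003,0,0,0,0,0],[0.002,0,0,0,0,0],[0.002,0,0,0,0,0],[0,0,0,0,0,0]]]'; python3 -c "
from plan import *
s=st()
T=Ro.from_quat(s['ee_rot'],scalar_first=True).as_matrix(); e=s['eef_pos']+T@eye; print('eye h',e[2]-34, 'box off',(C.T@(e-pin)).round(2),s['wrist_torque'])"
```

```text
time_s: 10.07
eef_pos: [585.0, -66.3, 149.6]
ee_rot: [0.573, 0.414, 0.573, -0.414]
force: [0.2, -0.8, -4.9]
grip_width: 0.132
10.07 [585.  -66.3 149.6] [ 0.2 -0.8 -4.9] 0.132 [-0.31  0.53  1.42 -0.    1.19 -0.63]
eye h 14.110963501694755 box off [ 0.33 -0.08 14.11] [0.04205908 0.00577996 0.02088299]
```

```bash
python3 -m jog '[[[0.002,0,0,0,0,0],[0.002,0,0,0,0,0],[0.002,0,0,0,0,0],[0,0,0,0,0,0]]]'; python3 -c "
from plan import *
s=st(); print(s['wrist_torque'])"
```

```text
time_s: 10.58
eef_pos: [585.0, -66.3, 143.5]
ee_rot: [0.573, 0.414, 0.573, -0.414]
force: [0.5, 0.4, -4.3]
grip_width: 0.125
10.57 [585.  -66.3 143.5] [ 0.5  0.4 -4.3] 0.125 [-0.31  0.54  1.42 -0.    1.18 -0.63]
[ 0.00997543  0.0361054  -0.02743444]
```

```bash
python3 -m jog '[[[0.002,0,0,0,0,0],[0.002,0,0,0,0,0],[0.0015,0,0,0,0,0],[0,0,0,0,0,0]]]'; python3 -m jog '[[[0.001,0,0,0,0,0],[0.001,0,0,0,0,0],[0,0,0,0,0,0]]]'; python3 snap.py scene s8;python3 -c "
from plan import *
s=st(); print(s['wrist_torque'])
import cv2
a=cv2.imread('pics/s8.png');cv2.imwrite('pics/s8c.png',cv2.resize(a[165:245,150:250],None,fx=6,fy=6,interpolation=cv2.INTER_CUBIC))"
```

```text
time_s: 11.08
eef_pos: [585.0, -66.2, 138.0]
ee_rot: [0.573, 0.414, 0.573, -0.414]
force: [-0.6, -0.3, -4.2]
grip_width: 0.128
time_s: 11.45
eef_pos: [585.0, -66.3, 136.1]
ee_rot: [0.573, 0.414, 0.573, -0.414]
force: [-0.3, 0.1, -5.0]
grip_width: 0.126
11.45 [585.  -66.3 136.1] [ 0.5733  0.4138  0.5734 -0.4138] [-0.31  0.55  1.43 -0.    1.16 -0.63]
11.5 [585.  -66.3 136.2] [-0.2 -0.4 -5. ] 0.128 [-0.31  0.55  1.43 -0.    1.16 -0.63]
[0.04409671 0.04964345 0.03813357]
```

View pics/s8c.png

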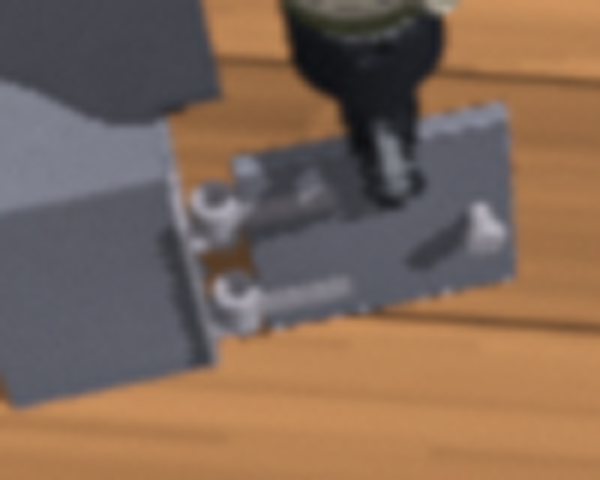

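```bash
python3 -m jog '[[[0.001,0,0,0,0,0],[0.001,0,0,0,0,0],[0,0,0,0,0,0]]]';python3 -m jog '[[[0.0007,0,0,0,0,0],[0.0007,0,0,0,0,0],[0,0,0,0,0,0]]]'
```

```text
time_s: 11.88
eef_pos: [584.9, -66.3, 134.1]
ee_rot: [0.573, 0.414, 0.573, -0.414]
force: [-0.5, 0.3, -4.6]
grip_width: 0.128
time_s: 12.25
eef_pos: [585.0, -66.3, 132.7]
ee_rot: [0.573, 0.414, 0.573, -0.414]
force: [0.2, -0.1, -4.5]
grip_width: 0.128
```

```bash
python3 -m jog '[[[0.0007,0,0,0,0,0],[0.0007,0,0,0,0,0],[0,0,0,0,0,0]]]';python3 -m jog '[[[0.0007,0,0,0,0,0],[0.0007,0,0,0,0,0],[0,0,0,0,0,0]]]'; python3 snap.py wrist w9
```

```text
time_s: 12.62
eef_pos: [585.1, -66.3, 131.6]
ee_rot: [0.574, 0.414, 0.573, -0.414]
force: [-0.9, 0.2, -2.8]
grip_width: 0.13
time_s: 13.0
eef_pos: [585.3, -66.2, 131.1]
ee_rot: [0.574, 0.414, 0.573, -0.414]
force: [-3.3, 2.9, 7.3]
grip_width: 0.129
13.0 [585.3 -66.2 131.1] [ 0.5739  0.4139  0.5729 -0.4136] [-0.31  0.55  1.44 -0.    1.15 -0.63]
```

View pics/w9.png

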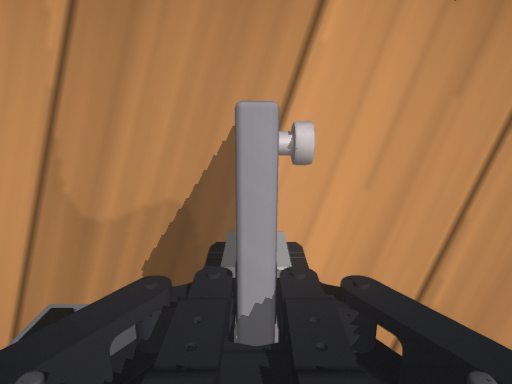

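Run:
```python
from plan import *
s=st()
R=Ro.from_quat(s['ee_rot'],scalar_first=True).as_matrix(); p=np.array(s['eef_pos'])
P=p+R@[0,0.3,86.8]; 
R90=toolR(90); print('ang err',np.degrees(Ro.from_matrix(R.T@R90).as_rotvec()))
for a0,a1 in ((90,85),(85,80)):
    A,B=toolR(a0),toolR(a1); pa=-A@[0,.3,86.8]; pb=-B@[0,.3,86.8]
    print((A.T@(pb-pa)/1000).round(5), Ro.from_matrix(A.T@B).as_rotvec().round(4))
```

```text
13.05 [585.3 -66.1 131.1] [-2.9  2.9  6.6] 0.128 [-0.31  0.55  1.44 -0.    1.15 -0.63]
ang err [-0.00397689  0.05126501 -0.06826461]
[ 0.      -0.00756  0.00036] [-0.0873  0.      0.    ]
[ 0.      -0.00756  0.00036] [-0.0873  0.      0.    ]
```

```bash
python3 -m jog '[[[-0.0004,0,0,0,0,0],[0,-0.00756,0.00036,-0.0873,0,0],[0,-0.00756,0.00036,-0.0873,0,0],[0,0,0,0,0,0]]]'; python3 -m jog '[[[0,-0.00756,0.00036,-0.0873,0,0],[0,-0.00756,0.00036,-0.0873,0,0],[0,0,0,0,0,0]]]'
```

```text
time_s: 13.55
eef_pos: [571.8, -72.5, 131.1]
ee_rot: [0.608, 0.363, 0.606, -0.362]
force: [1.9, 1.7, 3.1]
grip_width: 0.128
time_s: 13.92
eef_pos: [559.3, -80.8, 131.0]
ee_rot: [0.637, 0.309, 0.635, -0.308]
force: [1.8, 1.1, 4.6]
grip_width: 0.129
```

```bash
python3 -m jog '[[[0,-0.00756,0.00036,-0.0873,0,0],[0,-0.00756,0.00036,-0.0873,0,0],[0,-0.00756,0.00036,-0.0873,0,0],[0,-0.00756,0.00036,-0.0873,0,0],[0,0,0,0,0,0],[0,0,0,0,0,0]]]'; python3 snap.py scene s10; python3 snap.py top t10; python3 -c "
import cv2
a=cv2.imread('pics/s10.png');cv2.imwrite('pics/s10c.png',cv2.resize(a[130:260,130:260],None,fx=4.6,fy=4.6,interpolation=cv2.INTER_CUBIC))"
```

```text
time_s: 14.68
eef_pos: [539.4, -103.1, 131.0]
ee_rot: [0.681, 0.194, 0.679, -0.194]
force: [-0.8, 2.9, 6.5]
grip_width: 0.129
14.68 [ 539.4 -103.1  131. ] [ 0.6807  0.1939  0.6794 -0.1936] [-0.4   0.47  1.57  0.    1.1  -1.42]
14.72 [ 539.4 -103.   131. ] [ 0.6806  0.1938  0.6795 -0.1936] [-0.4   0.47  1.57  0.    1.1  -1.42]
```

View pics/s10c.png

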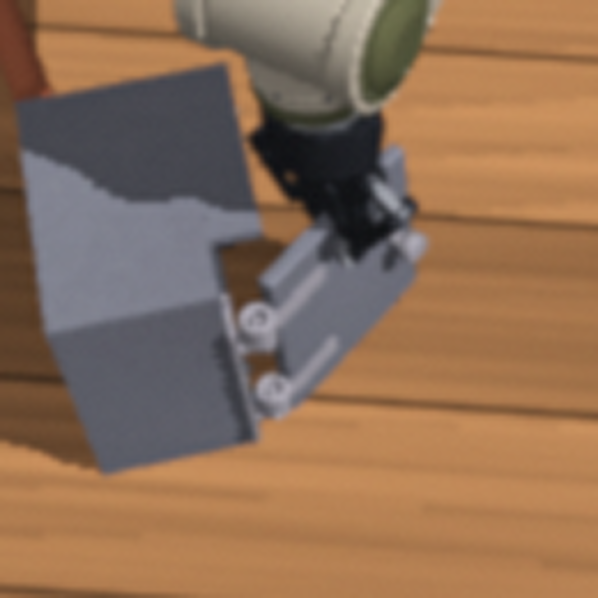

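View pics/t10.png

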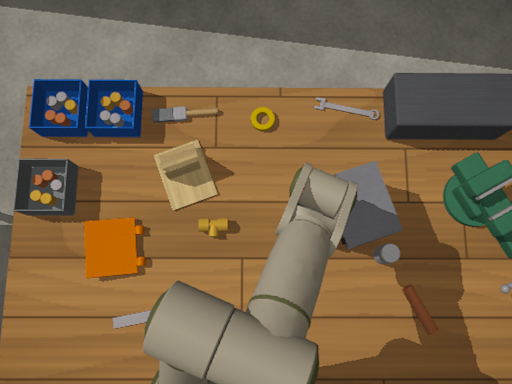

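```bash
python3 -m jog '[[[0,0,0,0,0,0],[0,0,0,0,0,0],[0,0,0,0,0,0],[0,0,0,0,0,0]]]' 165; python3 -m jog '[[[-0.02,0,0,0,0,0],[-0.03,0,0,0,0,0],[-0.04,0,0,0,0,0],[-0.04,0,0,0,0,0],[0,0,0,0,0,0]]]'; python3 snap.py scene s11; python3 -c "
import cv2
a=cv2.imread('pics/s11.png');cv2.imwrite('pics/s11c.png',cv2.resize(a[130:260,130:260],None,fx=4.6,fy=4.6,interpolation=cv2.INTER_CUBIC))"
```

```text
time_s: 15.28
eef_pos: [538.6, -103.3, 130.3]
ee_rot: [0.68, 0.193, 0.68, -0.193]
force: [-0.5, -0.2, -1.2]
grip_width: 0.355
time_s: 15.9
eef_pos: [539.5, -103.6, 263.3]
ee_rot: [0.682, 0.192, 0.678, -0.193]
force: [-0.1, 0.4, -0.2]
grip_width: 0.348
15.9 [ 539.5 -103.6  263.3] [ 0.6824  0.1925  0.6783 -0.193 ] [-0.4   0.35  1.39 -0.    1.4  -1.42]
```

View pics/s11c.png

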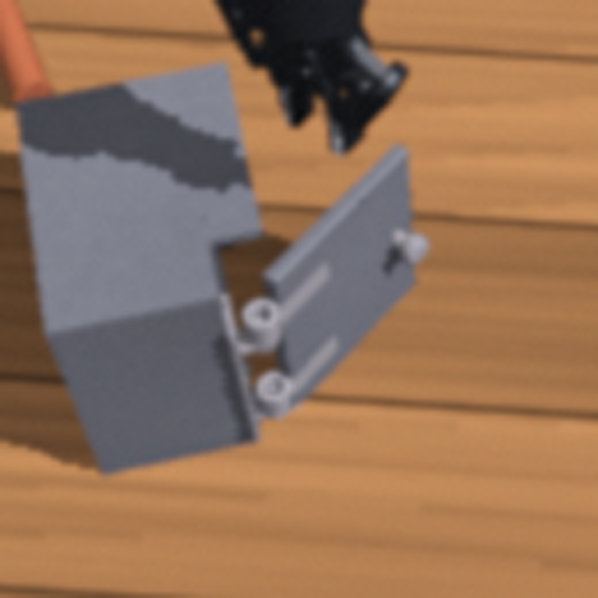

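```bash
cat >> plan.py <<'E'
def pushR(th=45):
    t=np.radians(th); x=C@np.array([np.sin(t),0,-np.cos(t)]); y=C@np.array([0,1.,0]); return np.c_[x,y,np.cross(x,y)]
def pushp(a,m,r=105,z=115):
    a=np.radians(a); n=np.array([-np.cos(a),np.sin(a),0])
    b=r*np.array([-np.sin(a),-np.cos(a),0])+(6+m)*n
    q=pin+C@b; q[2]=z; return q
E
python3 - <<'E'
from plan import *
p=pushp(80,40,z=230); R=pushR(); print(p,R.round(2)); plan(p,R,9)
E
```

```text
[603.16980508 -33.9543374  230.        ] [[ 0.22  0.95  0.22]
 [-0.67  0.32 -0.67]
 [-0.71  0.    0.71]]
dist 99.7 rot 59.4
[0.0035,0.0103,0.002,0.073,-0.083,-0.031],[0.0033,0.0105,0.001,0.073,-0.083,-0.031],[0.003,0.0107,-0.0001,0.073,-0.083,-0.031],[0.0026,0.0107,-0.0011,0.073,-0.083,-0.031],[0.0022,0.0107,-0.0021,0.073,-0.083,-0.031],[0.0016,0.0105,-0.003,0.073,-0.083,-0.031],[0.001,0.0103,-0.0039,0.073,-0.083,-0.031],[0.0004,0.01,-0.0047,0.073,-0.083,-0.031],[-0.0004,0.0097,-0.0054,0.073,-0.083,-0.031],
```

```bash
python3 -m jog '[[[0.0035,0.0103,0.002,0.073,-0.083,-0.031],[0.0033,0.0105,0.001,0.073,-0.083,-0.031],[0.003,0.0107,-0.0001,0.073,-0.083,-0.031],[0.0026,0.0107,-0.0011,0.073,-0.083,-0.031],[0.0022,0.0107,-0.0021,0.073,-0.083,-0.031],[0.0016,0.0105,-0.003,0.073,-0.083,-0.031],[0.001,0.0103,-0.0039,0.073,-0.083,-0.031],[0.0004,0.01,-0.0047,0.073,-0.083,-0.031],[-0.0004,0.0097,-0.0054,0.073,-0.083,-0.031],[0,0,0,0,0,0],[0,0,0,0,0,0]]]' 255; python3 snap.py scene s12; python3 snap.py wrist w12;python3 -c "
from plan import *
st(); plan(pushp(80,40,z=115),pushR(),4)"
```

```text
time_s: 17.32
eef_pos: [602.3, -34.0, 228.4]
ee_rot: [0.748, 0.221, 0.315, -0.54]
force: [1.3, 0.1, -0.5]
grip_width: -0.002
17.32 [602.3 -34.  228.4] [ 0.7482  0.2214  0.3149 -0.5404] [ 0.03  0.47  1.49 -0.86  1.1   0.08]
17.38 [602.4 -34.2 228.9] [ 0.7482  0.2217  0.3144 -0.5406] [ 0.03  0.47  1.49 -0.86  1.1   0.08]
17.43 [602.4 -34.3 229.2] [-0.9 -0.1  0.2] -0.003 [ 0.03  0.47  1.49 -0.86  1.1   0.08]
dist 114.2 rot 0.5
[0.0202,0.0004,-0.0201,0.002,-0.001,0.001],[0.0202,0.0004,-0.0201,0.002,-0.001,0.001],[0.0202,0.0003,-0.0202,0.002,-0.001,0.001],[0.0202,0.0003,-0.0202,0.002,-0.001,0.001],
```

View pics/s12.png

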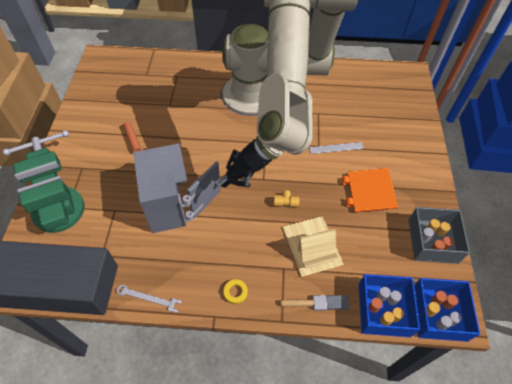

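View pics/w12.png

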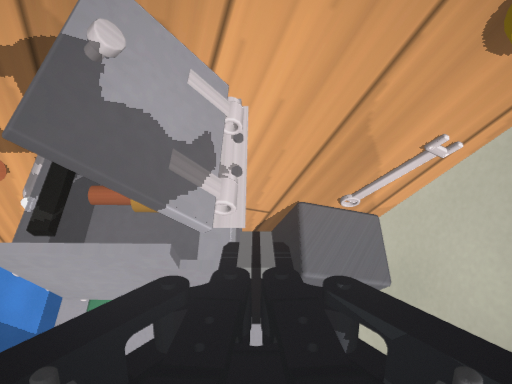

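```bash
cat > arc.py <<'E'
from plan import *
import sys,json
pts=json.loads(sys.argv[1]); s=st()
R=pushR(); p=np.array(s['eef_pos']); R0=Ro.from_quat(s['ee_rot'],scalar_first=True).as_matrix()
for a,m,z in pts:
    q=pushp(a,m,125,z); print([round(float(v),4) for v in R0.T@(q-p)/1000]); p=q
b=C.T@(np.array(s['eef_pos'])-pin)+[-75,86,34]; print('tcp box',b.round(1),'pushRerr',np.degrees(Ro.from_matrix(R0.T@R).as_rotvec()).round(2))
E
python3 arc.py '[[80,40,180],[80,40,128],[70,32,128],[60,26,128],[52,22,128],[45,20,128],[38,18,128]]'
```

```text
17.43 [602.4 -34.3 229.2] [-0.9 -0.1  0.2] -0.003 [ 0.03  0.47  1.49 -0.86  1.1   0.08]
[0.021, -0.0022, -0.0487]
[0.0369, 0.0004, -0.0366]
[0.0006, -0.0306, 0.0002]
[0.0045, -0.0278, 0.0042]
[0.0061, -0.0201, 0.0059]
[0.0064, -0.0151, 0.0063]
[0.0077, -0.0137, 0.0077]
tcp box [-186.3  112.2  229.2] pushRerr [ 0.37 -0.23  0.24]
```

```bash
python3 -m jog '[[[0.021,-0.0022,-0.0487,0.003,-0.002,0.002],[0.0369,0.0004,-0.0366,0.003,-0.002,0.002],[0.0006,-0.0306,0.0002,0,0,0],[0.0045,-0.0278,0.0042,0,0,0],[0.0030,-0.01,0.003,0,0,0],[0.003,-0.01,0.0029,0,0,0],[0,0,0,0,0,0]]]'; python3 arc.py '[[48,21,128],[44,20,128],[40,19,128],[36,18,128],[32,17.5,128],[28,17,128],[24,16,128]]'; python3 snap.py scene s13; python3 -c "
import cv2
a=cv2.imread('pics/s13.png');cv2.imwrite('pics/s13c.png',cv2.resize(a[130:260,130:260],None,fx=4.6,fy=4.6,interpolation=cv2.INTER_CUBIC))"
```

```text
time_s: 18.3
eef_pos: [524.6, -55.4, 127.5]
ee_rot: [0.749, 0.224, 0.31, -0.541]
force: [0.5, 0.2, -0.3]
grip_width: -0.004
18.3 [524.6 -55.4 127.5] [ 0.5  0.2 -0.3] -0.004 [-0.01  0.46  1.83 -1.06  0.88  0.39]
[0.0031, -0.0094, 0.0038]
[0.0038, -0.0083, 0.0038]
[0.0043, -0.0078, 0.0043]
[0.0047, -0.0073, 0.0047]
[0.0048, -0.0065, 0.0047]
[0.0051, -0.006, 0.0051]
[0.0057, -0.0057, 0.0057]
tcp box [-190.8   31.8  127.5] pushRerr [-0.01  0.05  0.01]
18.3 [524.6 -55.4 127.5] [ 0.7493  0.2237  0.31   -0.5408] [-0.01  0.46  1.83 -1.06  0.88  0.39]
```

View pics/s13c.png

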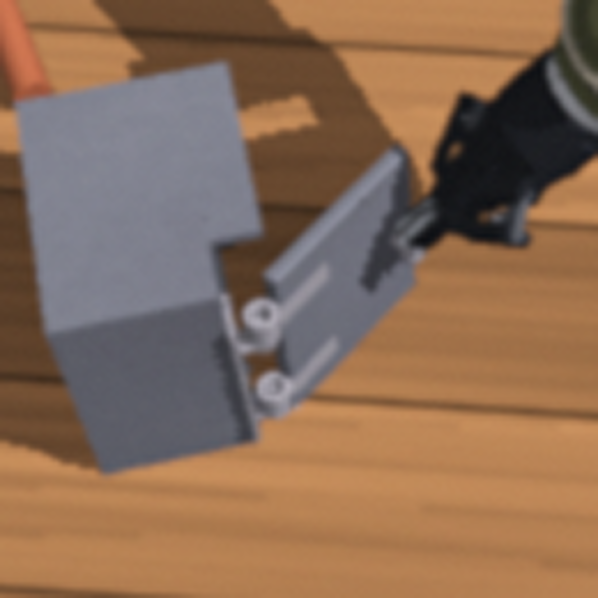

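```bash
python3 -m jog '[[[0.0031,-0.0094,0.0038,0,0,0],[0.0038,-0.0083,0.0038,0,0,0],[0.0043,-0.0078,0.0043,0,0,0],[0.0047,-0.0073,0.0047,0,0,0],[0.0048,-0.0065,0.0047,0,0,0],[0,0,0,0,0,0]]]'; python3 arc.py '[[28,17,128],[24,16,128],[20,15.5,128],[16,15,128],[12.5,14.5,128],[9,14.5,128],[6,14,128],[4,14,128],[2,14,128],[0,13.5,128]]'; python3 snap.py scene s14; python3 -c "
import cv2
a=cv2.imread('pics/s14.png');cv2.imwrite('pics/s14c.png',cv2.resize(a[130:260,130:260],None,fx=4.6,fy=4.6,interpolation=cv2.INTER_CUBIC))"
```

```text
time_s: 19.1
eef_pos: [496.3, -96.2, 127.7]
ee_rot: [0.749, 0.224, 0.31, -0.541]
force: [0.3, 0.6, 0.1]
grip_width: 0.003
19.1 [496.3 -96.2 127.7] [0.3 0.6 0.1] 0.003 [-0.11  0.4   1.93 -1.12  0.8   0.4 ]
[0.0048, -0.0056, 0.0052]
[0.0057, -0.0057, 0.0057]
[0.0057, -0.0049, 0.0056]
[0.0059, -0.0043, 0.0059]
[0.0054, -0.0032, 0.0053]
[0.0051, -0.0026, 0.0051]
[0.0048, -0.002, 0.0048]
[0.003, -0.0011, 0.003]
[0.0031, -0.0009, 0.0031]
[0.0034, -0.0008, 0.0034]
tcp box [-161.1   -8.   127.7] pushRerr [-0.    0.05  0.05]
19.1 [496.3 -96.2 127.7] [ 0.7491  0.2236  0.3101 -0.541 ] [-0.11  0.4   1.93 -1.12  0.8   0.4 ]
```

View pics/s14c.png

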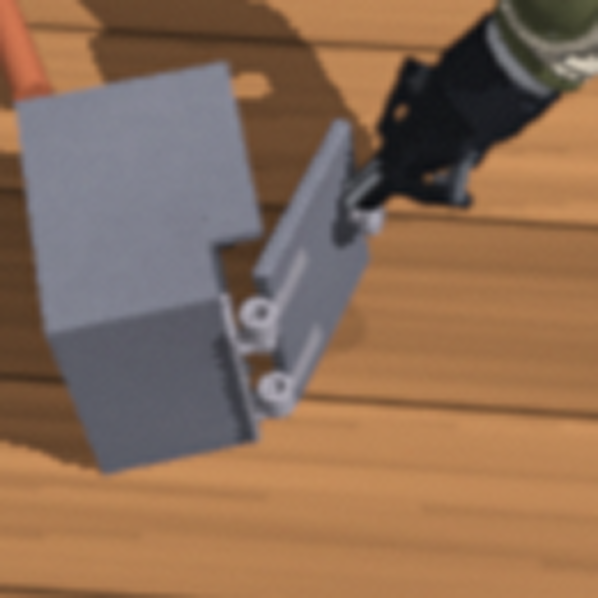

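```bash
python3 -m jog '[[[0.0048,-0.0056,0.0052,0,0.012,0],[0.0057,-0.0057,0.0057,0,0.012,0],[0.0057,-0.0049,0.0056,0,0.012,0],[0.0059,-0.0043,0.0059,0,0.012,0],[0.0054,-0.0032,0.0053,0,0.012,0],[0,0,0,0,0,0]]]'; python3 arc.py '[[9,14.5,128],[6,14,128],[4,14,128],[2,14,128],[0,13.5,128]]'; python3 snap.py scene s15; python3 -c "
import cv2
a=cv2.imread('pics/s15.png');cv2.imwrite('pics/s15c.png',cv2.resize(a[130:260,130:260],None,fx=4.6,fy=4.6,interpolation=cv2.INTER_CUBIC))"
```

```text
time_s: 19.9
eef_pos: [486.3, -140.8, 127.0]
ee_rot: [0.739, 0.24, 0.332, -0.534]
force: [-0.0, -0.1, -0.7]
grip_width: 0.003
19.9 [ 486.3 -140.8  127. ] [-0.  -0.1 -0.7] 0.003 [-0.24  0.36  1.96 -1.07  0.7   0.26]
[0.0039, -0.0028, 0.006]
[0.0045, -0.002, 0.0051]
[0.0028, -0.0011, 0.0032]
[0.0029, -0.0009, 0.0032]
[0.0032, -0.0008, 0.0036]
tcp box [-121.9  -31.5  127. ] pushRerr [-0.02 -3.39  0.05]
19.9 [ 486.3 -140.8  127. ] [ 0.7394  0.2398  0.3324 -0.5341] [-0.24  0.36  1.96 -1.07  0.7   0.26]
```

View pics/s15c.png

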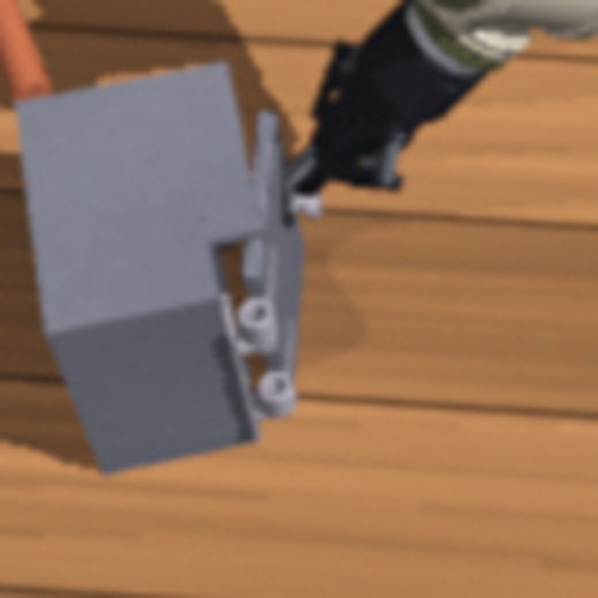

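Plenty of margin; finish the arc slowly.

```bash
python3 -m jog '[[[0.0039,-0.0028,0.006,0,0,0],[0.0045,-0.002,0.0051,0,0,0],[0.0028,-0.0011,0.0032,0,0,0],[0.0029,-0.0009,0.0032,0,0,0],[0,0,0,0,0,0]]]'; python3 arc.py '[[0,13.5,128],[0,11.5,128]]';  python3 snap.py scene s16; python3 -c "
import cv2
a=cv2.imread('pics/s16.png');cv2.imwrite('pics/s16c.png',cv2.resize(a[130:260,130:260],None,fx=4.6,fy=4.6,interpolation=cv2.INTER_CUBIC))"
```

```text
time_s: 20.58
eef_pos: [487.0, -163.7, 127.9]
ee_rot: [0.74, 0.24, 0.333, -0.534]
force: [0.4, 0.5, -0.7]
grip_width: -0.0
20.57 [ 487.  -163.7  127.9] [ 0.4  0.5 -0.7] -0.0 [-0.29  0.36  1.96 -1.08  0.66  0.23]
[0.0035, -0.0009, 0.004]
[0.0013, 0.0, 0.0015]
tcp box [-99.8 -38.1 127.9] pushRerr [ 0.02 -3.39  0.03]
20.57 [ 487.  -163.7  127.9] [ 0.7396  0.2396  0.3325 -0.5338] [-0.29  0.36  1.96 -1.08  0.66  0.23]
```

View pics/s16c.png

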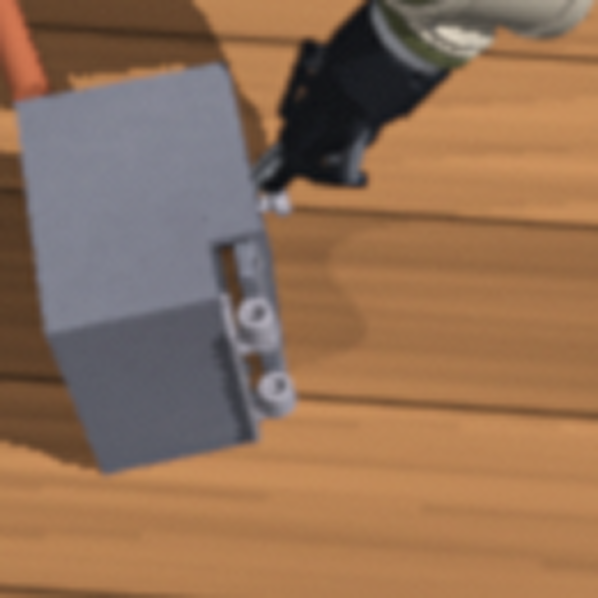

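Push gently until the stop is felt.

```bash
python3 -m jog '[[[0.0018,-0.0005,0.002,0,0,0],[0.0018,-0.0004,0.002,0,0,0],[0,0,0,0,0,0]]]'; python3 -m jog '[[[0.001,0,0.0011,0,0,0],[0,0,0,0,0,0]]]';python3 -m jog '[[[0.001,0,0.0011,0,0,0],[0,0,0,0,0,0]]]'
```

```text
time_s: 21.0
eef_pos: [487.9, -169.0, 127.9]
ee_rot: [0.74, 0.24, 0.332, -0.534]
force: [-0.0, -0.4, 1.0]
grip_width: 0.0
time_s: 21.25
eef_pos: [488.4, -170.3, 127.9]
ee_rot: [0.74, 0.24, 0.333, -0.534]
force: [-0.4, 0.5, 0.0]
grip_width: 0.001
time_s: 21.5
eef_pos: [488.9, -171.7, 127.9]
ee_rot: [0.74, 0.24, 0.333, -0.534]
force: [0.3, 0.7, 0.6]
grip_width: 0.001
```

```bash
for i in 1; do python3 -m jog '[[[0.001,0,0.0011,0,0,0],[0,0,0,0,0,0]]]';python3 -m jog '[[[0.001,0,0.0011,0,0,0],[0,0,0,0,0,0]]]'; done; python3 arc.py '[[0,10,128]]'; python3 snap.py wrist w17; python3 snap.py top t17
```

```text
time_s: 21.75
eef_pos: [489.2, -172.9, 127.7]
ee_rot: [0.74, 0.24, 0.333, -0.534]
force: [-0.5, 2.3, -0.8]
grip_width: 0.003
time_s: 22.0
eef_pos: [489.4, -173.3, 127.5]
ee_rot: [0.74, 0.24, 0.333, -0.533]
force: [-4.8, 13.5, 3.9]
grip_width: 0.004
22.0 [ 489.4 -173.3  127.5] [-4.8 13.5  3.9] 0.004 [-0.31  0.37  1.95 -1.08  0.65  0.21]
[-0.0011, -0.0001, -0.0004]
tcp box [-90.  -38.9 127.5] pushRerr [ 0.06 -3.47 -0.02]
22.0 [ 489.4 -173.3  127.5] [ 0.7397  0.2399  0.3331 -0.5332] [-0.31  0.37  1.95 -1.08  0.65  0.21]
22.05 [ 489.4 -173.4  127.5] [ 0.7397  0.2399  0.3331 -0.5332] [-0.31  0.37  1.95 -1.08  0.65  0.21]
```

View pics/w17.png

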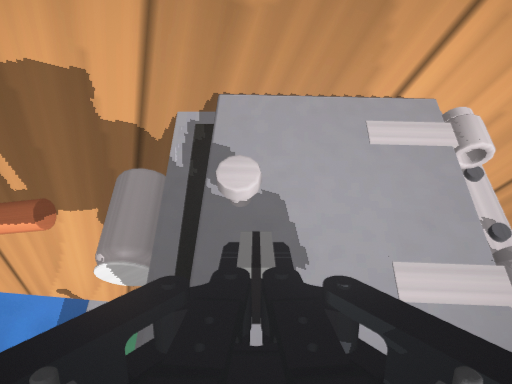

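View pics/t17.png

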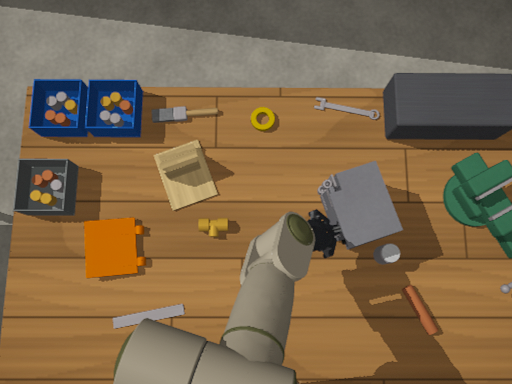

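```bash
python3 -m jog '[[[-0.0013,0,-0.0015,0,0,0],[-0.004,0,-0.0045,0,0,0],[-0.012,0,-0.012,0,0,0],[-0.03,0,-0.02,0,0,0],[-0.04,0,-0.02,0,0,0],[-0.04,0,-0.01,0,0,0],[-0.02,0,0,0,0,0],[0,0,0,0,0,0],[0,0,0,0,0,0]]]'; python3 snap.py wrist w18; python3 snap.py scene s18; python3 -c "
import cv2
a=cv2.imread('pics/s18.png');cv2.imwrite('pics/s18c.png',cv2.resize(a[130:260,130:260],None,fx=4.6,fy=4.6,interpolation=cv2.INTER_CUBIC))"
```

```text
time_s: 23.22
eef_pos: [442.6, -33.6, 192.2]
ee_rot: [0.74, 0.239, 0.333, -0.534]
force: [-0.1, -1.0, -0.2]
grip_width: 0.002
23.23 [442.6 -33.6 192.2] [ 0.7396  0.2393  0.3328 -0.5339] [ 0.02  0.2   1.97 -0.89  0.95  0.23]
23.27 [442.6 -33.8 192.1] [ 0.7394  0.2393  0.3329 -0.5341] [ 0.01  0.2   1.97 -0.89  0.95  0.23]
```

View pics/w18.png

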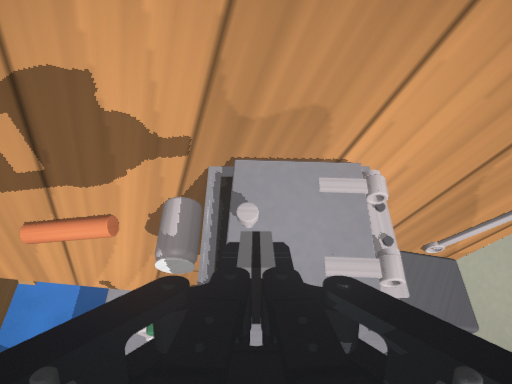

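View pics/s18c.png

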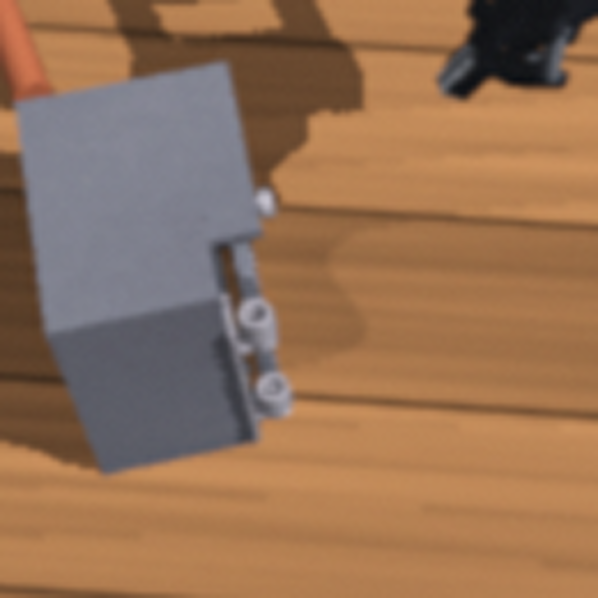

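```bash
python3 - <<'E'
from plan import *
import pickle
s,c=pickle.load(open('pics/w18.pkl','rb'))
off=C@np.array([1.5,1.5,0])
for n,b in [('free low outer',(-81,-66,14)),('hinge low outer',(-81,74,14)),('knob',(-103,-46,94)),('free low outer 15mm open',(-96,-65,14)),('knob open15',(-114,-44,94))]:
    print(n,wproj(s,c,box(b)+off).round(1))
E
python3 snap.py scene s19; python3 -c "
import cv2,numpy as np
a=cv2.imread('pics/s18.png').astype(int);b=cv2.imread('pics/s19.png').astype(int)
print(np.abs(a-b)[165:230,150:200].max())"
```

```text
free low outer [[231.2 161.1]]
hinge low outer [[359.1 161.2]]
knob [[248.1 214.8]]
free low outer 15mm open [[231.3 152.2]]
knob open15 [[250.1 208.6]]
23.32 [442.6 -33.9 192.1] [ 0.7393  0.2393  0.3329 -0.5342] [ 0.01  0.2   1.97 -0.89  0.95  0.23]
29
```

```bash
python3 -m jog '[[[0,0,0,0,0,0],[0,0,0,0,0,0],[0,0,0,0,0,0],[0,0,0,0,0,0],[0,0,0,0,0,0],[0,0,0,0,0,0]]]'; python3 snap.py wrist w20;python3 snap.py wrist w21; python3 -c "
import cv2,numpy as np
a=cv2.imread('pics/w18.png').astype(int);b=cv2.imread('pics/w20.png').astype(int);c=cv2.imread('pics/w21.png').astype(int)
for x,y in((a,b),(b,c)): d=np.abs(x-y)[160:230,180:400].max(2); print(d.max(),(d>25).sum())
cv2.imwrite('pics/w20c.png',cv2.resize(cv2.imread('pics/w20.png')[150:300,150:410],None,fx=3,fy=3))"
```

```text
time_s: 24.12
eef_pos: [442.9, -33.4, 192.8]
ee_rot: [0.74, 0.24, 0.333, -0.534]
force: [0.5, -0.4, 0.1]
grip_width: 0.002
24.12 [442.9 -33.4 192.8] [ 0.7397  0.2396  0.3325 -0.5337] [ 0.02  0.19  1.97 -0.89  0.95  0.23]
24.18 [442.9 -33.4 192.8] [ 0.7398  0.2395  0.3326 -0.5337] [ 0.02  0.19  1.97 -0.89  0.95  0.23]
79 389
40 8
```

View pics/w20c.png

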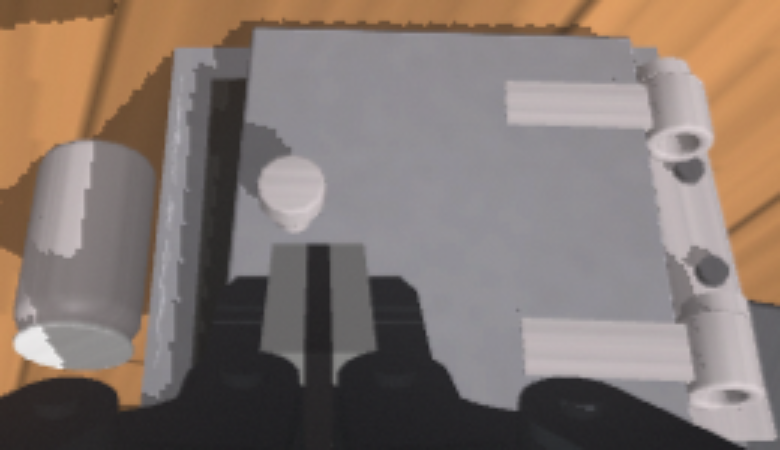

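```bash
python3 -c "
from rig import workorder
print(workorder.finish_job())"
```

```text
the job is handed in; nothing more can be done
None
```

The door is hung on both hinge pins, swung shut and released. I handed the job in at about 24.2 s of the 51 s; it reports no verdict.

**What I did:** I gripped the door by its top edge and lifted it out along its own plane. I held it open at 90° and lowered it onto the pins. The wrist camera put the pins about 4 mm off nominal towards the box's +y. The eyes went over the pins on the first try. I then swung the door, still gripped, to about 50°, let go and lifted clear. With the closed fingers sloped in at about 45° I pushed it shut.

**Last checks:**
- **Seating:** nothing resisted the eyes past the pin-top height, and they met firm contact at the bottom. That contact came about 4 mm lower than my camera estimate of the grip depth. I put this down to the estimate, because the pins can be seen inside the eyes in the later pictures.
- **Shut:** about 14 N was felt at the stop. After I backed off, the free corner and knob were within about 2 px (a few mm) of where they should be when shut.
- **At rest:** two wrist pictures taken just before handing in differ by only a few pixels. An earlier pair differed more, which I took to be the arm settling. The arm was clear of everything, with almost no force on it.
- **Tin and tee:** neither was touched, and in the late pictures they look to be where they started. I judged this by eye and did not measure it.

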